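# Load wire spools onto the dispenser

### The job

Take the spindle by its wooden handle, thread it through the three wire spools standing in the rack, and push on until collar, spools and sprung end stop are pressed snugly together, firm but gentle. Then lift the three spools off together on the spindle and hang it in the dispenser stand, both ends in the forks and the spools between them, and let go. Move the spools only with the spindle, drop none, and leave the other things on the bench alone.

Things in the scene. Friction and masses are not known exactly. Their poses are not given: they have to be found in the camera images.
- spindle_grip (a point): centre of the spindle's wooden handle (where to hold it), a flat-sided bar 44 mm long (along the spindle's x), 14 mm wide, 24 mm tall. It starts lying level on a wooden rest, 55 mm above the bench, its two flat sides clear
- spindle: the spindle; origin on the rod's axis midway between its two seats, 76 mm ahead of spindle_grip; x runs along the rod towards the pointed tip, z up as it lies. Along x from the origin: handle -98 to -54 mm, bare neck (first seat, 10 mm thick) -54 to -34, steel collar 28 mm across -34 to -28, bare rod 10 mm thick -28 to +50 (second seat at +44), tapering tip to +62. 110 g. Three spools closed up against the collar fill -28 to +32
- spool_a_c (a point): wire spool, the nearest to the rack's open end (-x), of three alike standing in the rack like wheels: 52 mm across, 20 mm wide along its axle (x), copper winding between wooden flanges, 16 mm bore right through along x; about 50 g (0.7 to 1.4 times); this is its centre, on the bore's axis
- spool_b_c (a point): wire spool, the middle one of three alike standing in the rack like wheels: 52 mm across, 20 mm wide along its axle (x), copper winding between wooden flanges, 16 mm bore right through along x; about 50 g (0.7 to 1.4 times); this is its centre, on the bore's axis
- spool_c_c (a point): wire spool, the farthest in, next to the end stop, of three alike standing in the rack like wheels: 52 mm across, 20 mm wide along its axle (x), copper winding between wooden flanges, 16 mm bore right through along x; about 50 g (0.7 to 1.4 times); this is its centre, on the bore's axis
- spool_a: the body of spool_a, same point as spool_a_c; its x is the bore's axis. The spools start 2 to 18 mm apart and slide along the trough; dragging all three takes 1 to 3 N
- spool_b: the same for spool_b
- spool_c: the same for spool_c
- rack: fixed spool rack, a wooden V trough on a 170 x 72 mm base; origin on the bench under the trough; x runs level along the trough from its open end (at -62 mm) to the end stop: two grey felt pads left and right of the axis, with a 24 mm channel between, open at the top, for the rod's tip. The pads are sprung, about 4 N per mm for 6 mm, then rigid
- rack_axis (a point): point on the axis of the spools' bores, 70 mm above the rack's origin; axes as the rack's. The end stop's pad faces are set anywhere from 30 to 55 mm along x from here and this is NOT reported: feel for it. Snug means more than 4 N on the pads, on top of the sliding drag; more than 25 N on any spool is too hard
- stand: fixed wire dispenser stand: a 128 x 64 mm steel base with two upright steel forks (6 mm thick, open-topped V notches about 40 mm wide at the mouth) at x = -44 and +44 mm; origin on the bench under the middle; x runs from fork to fork. Fork tops are about 91 mm above the bench
- stand_seat (a point): point midway between the two forks where the rod's axis lies once seated, 78 mm above the bench; axes as the stand's. The spindle is home when spindle's origin is here: neck in one fork, rod end in the other, spools hanging between them (bores rest on the rod, spool centres about 3 mm below it)
- bell_a: small brass bell standing mouth down, 34 mm across, 30 mm tall; bystander; origin on its underside
- bell_b: small brass bell like bell_a; bystander; origin on its underside
- pliers: pliers lying flat, 125 mm long, 12 mm thick; bystander; origin on its underside
- screwdriver: screwdriver lying on the bench; bystander; origin on its underside
- big_spool: large wire spool lying flat, 80 mm across, 37 mm tall; bystander; origin on its underside
- bead_jar: glass jar with a steel lid, 56 mm across, 75 mm tall; bystander; origin on its underside
Things that resemble listed ones, but are neither listed nor needed, are in the scene too. Of the things like the spindle, leave any that is red; of the rest the larger one is meant. Leave any pink or turquoise look-alike of the spool_a alone.

How it is judged:
By the outcome, as a careful person would: the job done as asked, in the order asked, and still so for the second after the job is handed in, with the robot touching nothing.
It also fails if it takes over 62 s, if anything falls off the work surface, if the arm or the gripper's body presses on something with over 40 N, if the wrist force passes 120 N, or if a joint passes its speed limit or range.

### The arm

A 6-joint arm with a two-finger parallel gripper is mounted at the origin on the work surface. World frame = base frame: x ahead of the robot, y to its left, z up, the work surface at z = 0. Lengths are in m, angles in degrees, forces in N, time in s.
With the tool pointing down it reaches from about 0.2 to 0.875 m from the base axis. Payload 3.4 kg.
Tool frame: the origin (TCP) lies at the very end of the fingers, on their centre line; the grasp point (between the pads) lies 19 mm behind it; x points along the fingers, z is the direction in which the jaws open and shut, and the axes are right-handed (so a half turn about x gives the same grasp; the last joint's range is limited). The gripper opens to 94 mm and grips with 3 to 60 N. Pads are 16 mm wide; open, the fingers measure 119 mm over their backs; the gripper's body (75 mm by 177 mm) begins 78 mm behind the grasp point.
Start: joints at [62.051, 15.808, 86.224, -0, 77.962, -6.933], TCP at [0.206, 0.537, 0.205] pointing down, gripper open.
Joint ranges: [-165.64, 165.64], [-43.16, 119.46], [12.63, 154.43], [-67.54, 247.53], [6.08, 155.33], [-154.97, 154.97]. Speed limits (degrees/s): [147.25, 147.25, 180, 180, 180, 180].

### API

Orientations are given as a 3x3 rotation matrix whose columns are the frame's x, y, z axes.
In Python, from rig import robot, cams gives the robot as it stands. The module is installed in compiled form; this text tells all that it offers.
- The arm moves only by the tool move_arm, never from a script. Its argument "increments" is a list of rows, each an object of numbers: "jaw": the closure, from -1 (fully open) to 1 (shut), so that 0 is half open; "x", "y", "z": the shift along the tool's x, y, z in m; "ax", "ay", "az": the turn, a rotation vector about the tool's x, y, z in degrees. In form: [{"jaw": .., "x": .., "y": .., "z": .., "ax": .., "ay": .., "az": ..}, ...]. A call has 1 to 20 rows; each row shifts and turns the pose as measured when the row begins, along the tool's axes as they then stand; what a row does not reach is not made up. A row lasts 1/10 s, in which the tool goes at most 50 mm and 8.59 degrees, less where a joint would pass 70% of its speed; a pose out of reach is approached as far as the arm can. A call with a gripper value outside its range is refused whole. The fingers move at their own pace and stop on an object; "newtons" is the grip in N (left out, the last holds). Time passes only in rows, so rows that do not move let the fingers close. It gives the time, the measured TCP pose, the force and the opening at its end, in the units of the state.
- robot.sense(): the state, without advancing time (a new reading comes with each control period).
- cams.snapshot(name): name is "side" or "top" or "wrist"; returns the picture (480x640x3 uint8, red, green, blue); there is no depth.
- cams.camera_info(name): a dict with "fovy" (degrees; the focal length in pixels is half the picture's height over the tangent of half this angle, whatever the lens; pixels are square), "cx", "cy" (the principal point, pixels), "extrinsics" (4x4, takes a point from camera to world coordinates); the wrist camera has in their place "tool_from_camera" (4x4, takes a point from camera to tool coordinates, whose origin is the TCP and whose axes are the tool frame's). Camera axes: x right, y up, looking along -z (the intrinsics and any distortion apply to the point x, -y, -z); pixel columns grow to the right and rows downward; lengths in m; the calibration is good to about 2 mm. A picture is of the moment at which its call begins: read the wrist's pose just before it. camera_info takes no time and is no camera call.
- robot.hand_in(): hands the job in, once; it reports no verdict.
The state is a dict: "time_s": time; "joints": joint angles; "qd": joint speeds; "joint_torque": joint torques, N m; "position": TCP position; "tool_rot": TCP orientation; "contact_force": force on the tool from outside, world axes, zero at the start; "ft_torque": the same for the moment, N m; "width": opening from 0.0 (shut) to 1.0 (fully open).
Only numpy, scipy, OpenCV 4.12 (cv2) and the standard library are available. Lean on these libraries where they do the work, as an engineer would, in place of code of your own. Each camera call takes 0.05 s, during which the arm holds its last target.

## Working session

There is one attempt and no reset: what is moved stays moved. The work goes in short steps, Python scripts to look and compute and a tool call to move; the robot and the scene stay as the last step left them, time stands still between calls to the robot, and variables do not carry over. Pictures are saved under pics/ and viewed, and the job is handed in when it is done.

Besides the shell and the picture viewer there is one more tool, called after ">>>" as name(argument=value, ...) on one line, values as JSON. move_arm: Moves the arm, as the interface text tells. Its arguments: {"type":"object","properties":{"increments":{"type":"array"},"newtons":{"type":"number"}},"required":["increments"]}

```bash
mkdir -p pics; python3 - <<'E'
from rig import robot, cams
import cv2
s=robot.sense(); print(s)
for n in ["side","top","wrist"]:
    im=cams.snapshot(n); cv2.imwrite(f"pics/{n}0.png",im[:,:,::-1]); print(n,cams.camera_info(n))
E
```

```text
{'time_s': 0.0, 'joints': array([ 6.20504251e+01,  1.58466408e+01,  8.62938655e+01, -1.69863139e-03,
        7.79634610e+01, -6.93351526e+00]), 'qd': array([ 0.03531253, -0.04821796, -0.05316826, -0.00015261,  0.02761153,
       -0.08129345]), 'joint_torque': array([-1.77041642e-03, -4.04574895e+01, -2.37235057e+01,  7.01710721e-02,
        3.45603295e-02, -1.55685257e-04]), 'position': array([0.20596321, 0.53623103, 0.20462396]), 'tool_rot': array([[-8.24865830e-04, -9.33482089e-01,  3.58623073e-01],
       [-1.61650937e-03,  3.58623971e-01,  9.33480709e-01],
       [-9.99998353e-01,  1.90278781e-04, -1.80479921e-03]]), 'contact_force': array([ 0.13805268, -0.14383249,  0.06216336]), 'ft_torque': array([ 0.01719188,  0.00575125, -0.04946793]), 'width': 1.0021211597214013}
side {'fovy': 42.57256302331542, 'cx': 325.97739612004494, 'cy': 246.29921837083398, 'extrinsics': array([[-0.99659215,  0.07148118, -0.04116462,  0.44805994],
       [-0.0802321 , -0.72413131,  0.68497931,  0.81882936],
       [ 0.01915454,  0.68594773,  0.72739866,  0.98893356],
       [ 0.        ,  0.        ,  0.        ,  1.        ]])}
top {'fovy': 46.60229665363889, 'cx': 321.2506712370909, 'cy': 242.86301762559305, 'extrinsics': array([[-0.02671299,  0.98483348, -0.17143349,  0.25958511],
       [-0.99959524, -0.02463706,  0.01422578, -0.02803942],
       [ 0.00978641,  0.17174411,  0.98509298,  1.44145909],
       [ 0.        ,  0.        ,  0.        ,  1.        ]])}
wrist {'fovy': 68.52174218764199, 'cx': 321.0167489488343, 'cy': 244.57577219285213, 'tool_from_camera': array([[-1.55866010e-04,  2.38686588e-01, -9.71096642e-01,
        -1.78259126e-01],
       [ 1.32622771e-03,  9.71095849e-01,  2.38686180e-01,
         6.85585471e-02],
       [ 9.99999108e-01, -1.25069221e-03, -4.67913602e-04,
         7.64727777e-04],
       [ 0.00000000e+00,  0.00000000e+00,  0.00000000e+00,
         1.00000000e+00]])}
```

View pics/side0.png

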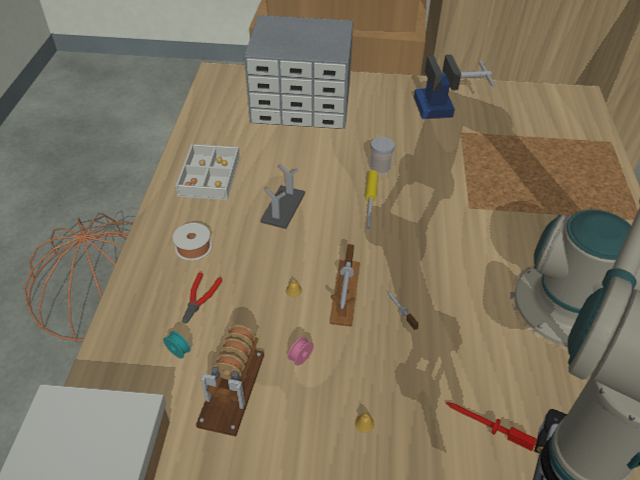

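View pics/top0.png

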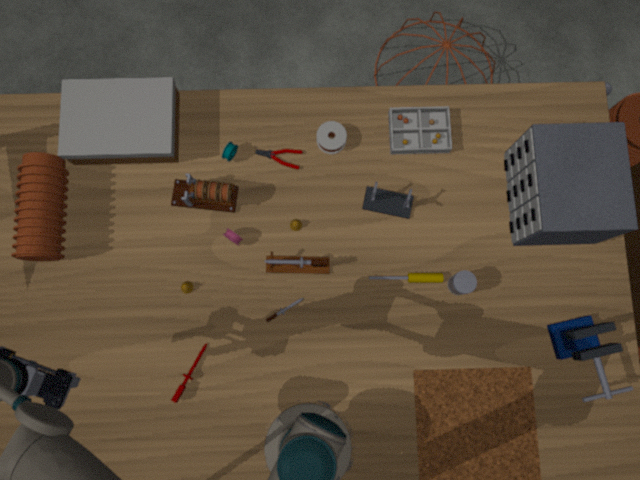

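View pics/wrist0.png

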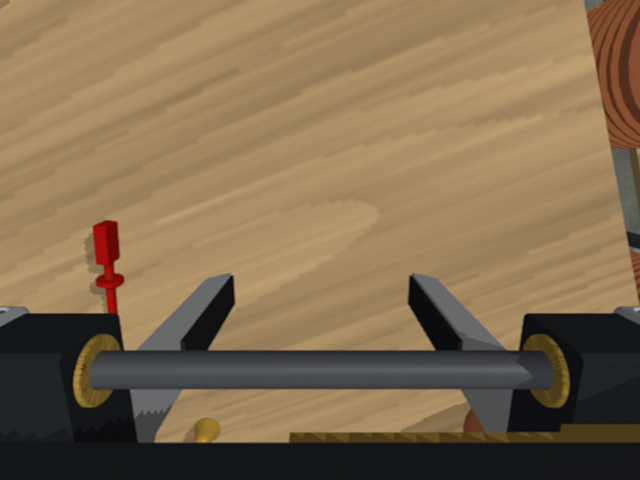

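The side view shows three spindle-like things: red at about (490,425), a small one at about (403,310), and one on the wooden rest at about (346,280). The one on the rest is the larger non-red one. The pink spool at (300,350) and the turquoise one at (177,343) are decoys. Next I'll enlarge these areas.

```bash
python3 - <<'E'
import cv2
s=cv2.imread("pics/side0.png");t=cv2.imread("pics/top0.png")
def c(im,x,y,w,h,k,n): cv2.imwrite("pics/"+n,cv2.resize(im[y:y+h,x:x+w],None,fx=k,fy=k,interpolation=cv2.INTER_CUBIC))
c(s,300,230,130,110,6,"c_s_sp.png")
c(s,190,310,90,130,4.5,"c_s_rack.png")
c(s,250,155,70,80,7,"c_s_stand.png")
c(t,160,165,100,60,8,"c_t_rack.png")
c(t,250,240,100,90,6,"c_t_sp.png")
c(t,350,170,80,60,8,"c_t_stand.png")
E
```

```text
(no output)
```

View pics/c_s_sp.png

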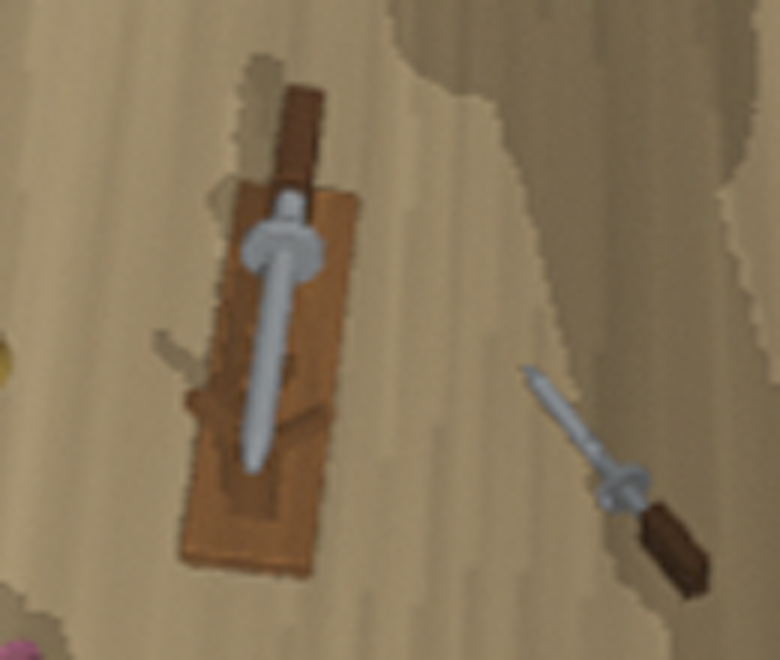

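View pics/c_s_rack.png

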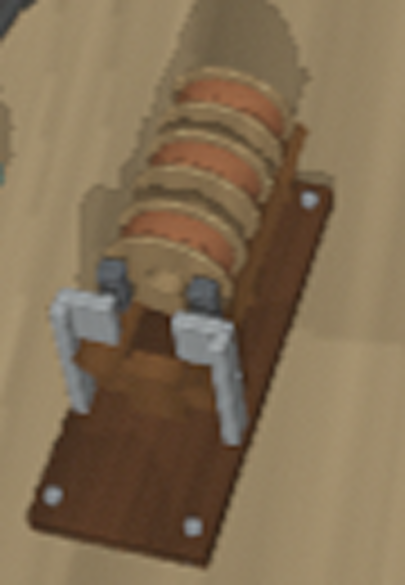

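View pics/c_s_stand.png

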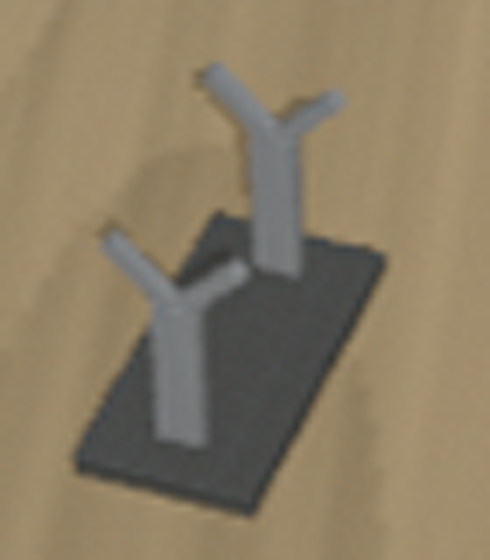

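View pics/c_t_rack.png

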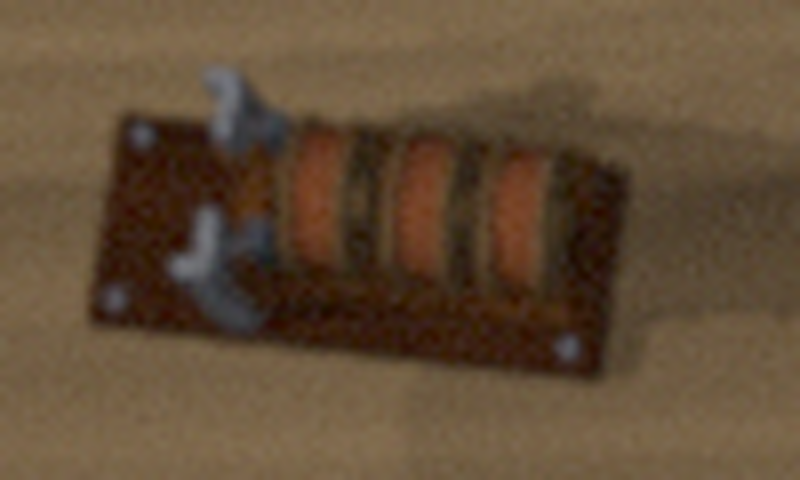

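View pics/c_t_sp.png

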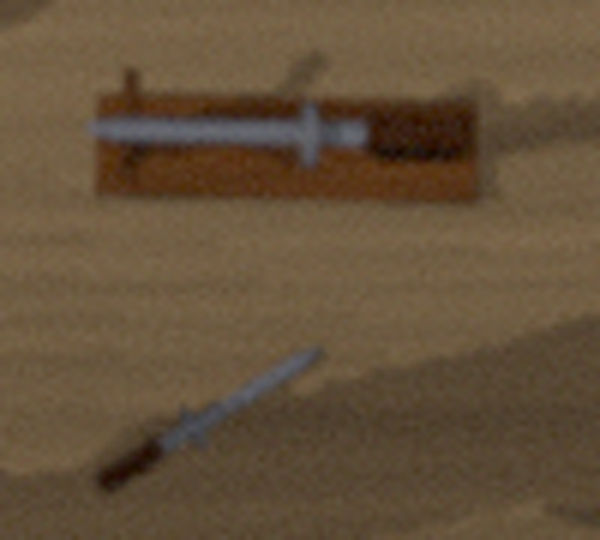

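View pics/c_t_stand.png

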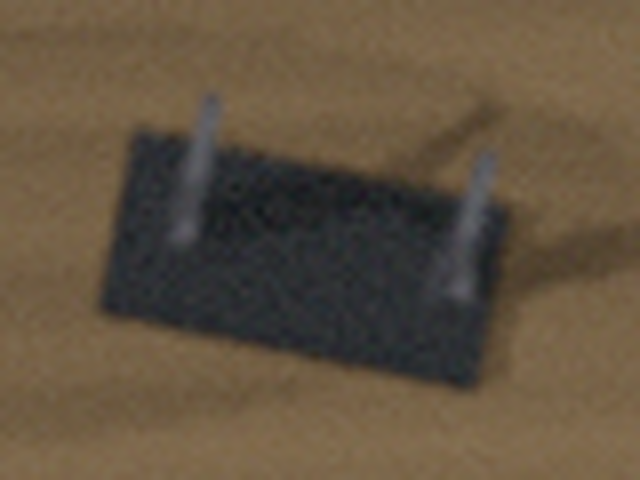

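```bash
cat > h.py <<'E'
import numpy as np, cv2, json
from rig import robot, cams
def cam(name,pose=None):
    i=cams.camera_info(name); f=240/np.tan(np.radians(i["fovy"]/2))
    if name=="wrist":
        p,R=pose; T=np.eye(4);T[:3,:3]=R;T[:3,3]=p; E=T@i["tool_from_camera"]
    else: E=i["extrinsics"]
    return f,i["cx"],i["cy"],np.array(E)
def ray(c,u,v):
    f,cx,cy,E=c; d=E[:3,:3]@np.array([(u-cx)/f,-(v-cy)/f,-1]); return E[:3,3],d/np.linalg.norm(d)
def atz(c,u,v,z):
    o,d=ray(c,u,v); return o+d*(z-o[2])/d[2]
def tri(*obs):
    A=np.zeros((3,3));b=np.zeros(3);rs=[]
    for c,u,v in obs:
        o,d=ray(c,u,v);P=np.eye(3)-np.outer(d,d);A+=P;b+=P@o;rs.append((o,P))
    x=np.linalg.solve(A,b); return x,[round(1000*np.linalg.norm(P@(x-o)),1) for o,P in rs]
def proj(c,X):
    f,cx,cy,E=c; q=np.linalg.inv(E)@np.append(X,1); return np.array([cx+f*q[0]/-q[2],cy-f*q[1]/-q[2]])
def shot(n,name="wrist"):
    s=robot.sense(); im=cams.snapshot(name)
    cv2.imwrite(f"pics/{n}.png",im[:,:,::-1])
    json.dump({"p":s["position"].tolist(),"R":s["tool_rot"].tolist()},open(f"pics/{n}.json","w"))
    print(n,"t",round(s["time_s"],2),"p",s["position"].round(4)); return im
def wcam(n):
    j=json.load(open(f"pics/{n}.json")); return cam("wrist",(np.array(j["p"]),np.array(j["R"])))
def crop(n,x,y,w,h,k,out):
    im=cv2.imread(f"pics/{n}.png"); cv2.imwrite(f"pics/{out}.png",cv2.resize(im[y:y+h,x:x+w],None,fx=k,fy=k,interpolation=cv2.INTER_CUBIC))
E
python3 - <<'E'
from h import *
S=cam("side");T=cam("top")
for n,s,t in [("tip",(342,308),(265,261.3)),("collar",(347.2,271.7),(301.8,262.5)),("handle far",(351.2,245),(329.2,261.3)),
 ("fork1 upright base?",(0,0),(0,0))][:3]:
    print(n,tri((S,*s),(T,*t)))
# rack base corners (crop/8+160,165) z~0.01
for u,v in [(125,118),(95,322),(630,170),(600,375)]: print("rack",atz(T,160+u/8,165+v/8,.01).round(4))
for u,v in [(140,130),(105,310),(505,205),(478,385)]: print("stand",atz(T,350+u/8,170+v/8,.006).round(4))
for n,u,v in [("bell",295,225),("bell",187,287),("jar",463,282)]: print(n,atz(T,u,v,.02).round(3))
E
```

```text
tip (array([0.45777888, 0.09461896, 0.05139919]), [np.float64(0.2), np.float64(0.2)])
collar (array([0.4527208 , 0.00212297, 0.05158789]), [np.float64(0.2), np.float64(0.2)])
handle far (array([ 0.45074796, -0.06633993,  0.05898358]), [np.float64(2.1), np.float64(2.1)])
rack [0.6883 0.333  0.01  ]
rack [0.619  0.3416 0.01  ]
rack [0.6664 0.1659 0.01  ]
rack [0.597  0.1758 0.01  ]
stand [ 0.6594 -0.1761  0.006 ]
stand [ 0.5982 -0.162   0.006 ]
stand [ 0.6307 -0.2964  0.006 ]
stand [ 0.5698 -0.2841  0.006 ]
bell [0.556 0.018 0.02 ]
bell [0.401 0.296 0.02 ]
jar [ 0.396 -0.409  0.02 ]
```

>>> move_arm(increments=[{"jaw":-1,"x":-0.01,"ax":8},{"jaw":-1,"x":-0.01,"ax":8},{"jaw":-1,"x":-0.01,"ax":8},{"jaw":-1,"x":-0.01,"ax":8},{"jaw":-1,"x":-0.01,"ax":8},{"jaw":-1,"x":-0.01,"ax":8},{"jaw":-1,"ax":8},{"jaw":-1,"ax":8},{"jaw":-1,"ax":8},{"jaw":-1,"z":0.036,"y":-0.031},{"jaw":-1,"z":0.036,"y":-0.031},{"jaw":-1,"z":0.036,"y":-0.031},{"jaw":-1,"z":0.036,"y":-0.031},{"jaw":-1,"z":0.036,"y":-0.031},{"jaw":-1,"z":0.036,"y":-0.031},{"jaw":-1,"z":0.036,"y":-0.031},{"jaw":-1,"z":0.036,"y":-0.031},{"jaw":-1,"z":0.036,"y":-0.031},{"jaw":-1,"z":0.036,"y":-0.031},{"jaw":-1}])

```text
schema error: expected keys jaw, x, y, z, ax, ay, az
```

```bash
python3 - <<'E'
from h import *
s=robot.sense();print(s["tool_rot"].round(3),s["joints"].round(1))
shot("w1")
E
```

```text
[[-0.001 -0.933  0.359]
 [-0.001  0.359  0.933]
 [-1.     0.    -0.001]] [62.1 15.8 86.3 -0.  78.  -6.9]
w1 t 0.15 p [0.206  0.5364 0.2048]
```

View pics/w1.png

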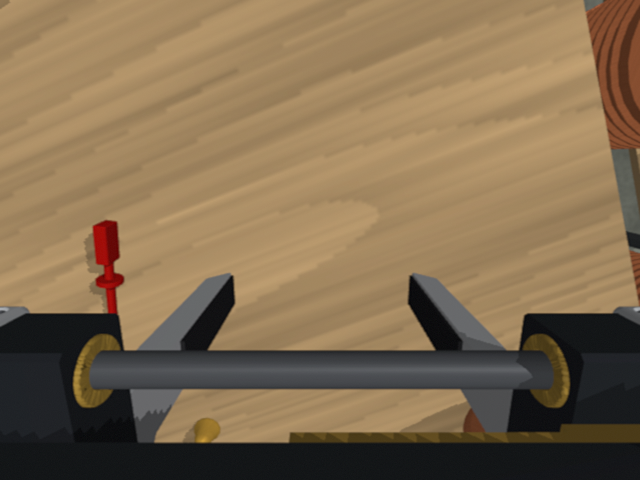

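>>> move_arm(increments=[{"jaw":-1,"x":-0.01,"y":0,"z":0,"ax":8,"ay":0,"az":0},{"jaw":-1,"x":-0.01,"y":0,"z":0,"ax":8,"ay":0,"az":0},{"jaw":-1,"x":-0.01,"y":0,"z":0,"ax":8,"ay":0,"az":0},{"jaw":-1,"x":-0.01,"y":0,"z":0,"ax":8,"ay":0,"az":0},{"jaw":-1,"x":-0.01,"y":0,"z":0,"ax":8,"ay":0,"az":0},{"jaw":-1,"x":-0.01,"y":0,"z":0,"ax":8,"ay":0,"az":0},{"jaw":-1,"x":0,"y":0,"z":0,"ax":8,"ay":0,"az":0},{"jaw":-1,"x":0,"y":0,"z":0,"ax":8,"ay":0,"az":0},{"jaw":-1,"x":0,"y":0,"z":0,"ax":8,"ay":0,"az":0},{"jaw":-1,"x":0,"y":-0.031,"z":0.036,"ax":0,"ay":0,"az":0},{"jaw":-1,"x":0,"y":-0.031,"z":0.036,"ax":0,"ay":0,"az":0},{"jaw":-1,"x":0,"y":-0.031,"z":0.036,"ax":0,"ay":0,"az":0},{"jaw":-1,"x":0,"y":-0.031,"z":0.036,"ax":0,"ay":0,"az":0},{"jaw":-1,"x":0,"y":-0.031,"z":0.036,"ax":0,"ay":0,"az":0},{"jaw":-1,"x":0,"y":-0.031,"z":0.036,"ax":0,"ay":0,"az":0},{"jaw":-1,"x":0,"y":-0.031,"z":0.036,"ax":0,"ay":0,"az":0},{"jaw":-1,"x":0,"y":-0.031,"z":0.036,"ax":0,"ay":0,"az":0},{"jaw":-1,"x":0,"y":-0.031,"z":0.036,"ax":0,"ay":0,"az":0},{"jaw":-1,"x":0,"y":-0.031,"z":0.036,"ax":0,"ay":0,"az":0},{"jaw":-1,"x":0,"y":0,"z":0,"ax":0,"ay":0,"az":0}])

```text
time_s: 2.2
position: [0.5421, 0.1777, 0.2618]
tool_rot: [[-0.004, 0.1, 0.995], [-0.006, 0.995, -0.1], [-1.0, -0.007, -0.004]]
contact_force: [-1.1, 0.5, -0.9]
width: 0.998
```

```bash
python3 - <<'E'
from h import *
s=robot.sense();print(s["tool_rot"].round(3),s["joints"].round(1))
shot("w2")
E
```

```text
[[-0.004  0.1    0.995]
 [-0.006  0.995 -0.1  ]
 [-1.    -0.007 -0.004]] [11.4 14.2 80.6 -0.3 85.5 17.2]
w2 t 2.2 p [0.5421 0.1777 0.2618]
```

View pics/w2.png

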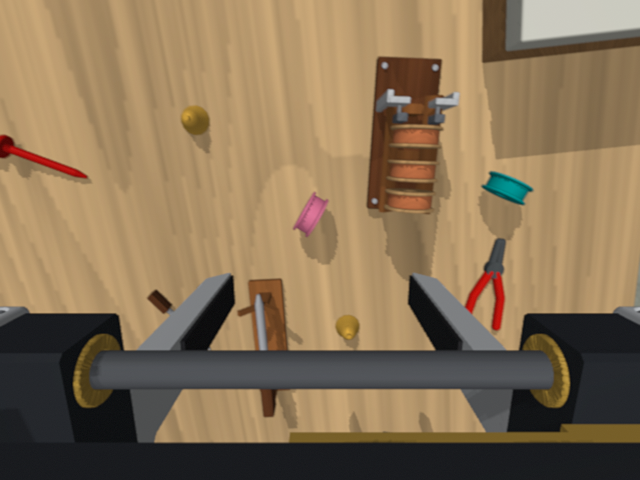

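>>> move_arm(increments=[{"jaw":-1,"x":0.012,"y":-0.014,"z":0.026,"ax":0,"ay":0,"az":0},{"jaw":-1,"x":0.012,"y":-0.014,"z":0.026,"ax":0,"ay":0,"az":0},{"jaw":-1,"x":0.012,"y":-0.014,"z":0.026,"ax":0,"ay":0,"az":0},{"jaw":-1,"x":0.012,"y":-0.014,"z":0.026,"ax":0,"ay":0,"az":0},{"jaw":-1,"x":0,"y":0,"z":0,"ax":0,"ay":0,"az":0},{"jaw":-1,"x":0,"y":0,"z":0,"ax":0,"ay":0,"az":0}])

```text
time_s: 2.85
position: [0.6351, 0.1194, 0.2121]
tool_rot: [[-0.011, 0.092, 0.996], [0.001, 0.996, -0.092], [-1.0, 0.0, -0.011]]
contact_force: [-0.5, -0.1, -0.4]
width: 1.001
```

```bash
python3 - <<'E'
from h import *
shot("w3")
E
```

```text
w3 t 2.85 p [0.6351 0.1194 0.2121]
```

>>> move_arm(increments=[{"jaw":-1,"x":0,"y":0.04,"z":0,"ax":0,"ay":0,"az":0},{"jaw":-1,"x":0,"y":0.04,"z":0,"ax":0,"ay":0,"az":0},{"jaw":-1,"x":0,"y":0.03,"z":0,"ax":0,"ay":0,"az":0},{"jaw":-1,"x":0,"y":0,"z":0,"ax":0,"ay":0,"az":0},{"jaw":-1,"x":0,"y":0,"z":0,"ax":0,"ay":0,"az":0}])

```text
time_s: 3.4
position: [0.6393, 0.2376, 0.2167]
tool_rot: [[-0.009, 0.087, 0.996], [0.003, 0.996, -0.087], [-1.0, 0.002, -0.009]]
contact_force: [0.2, -0.1, 0.7]
width: 0.998
```

```bash
python3 - <<'E'
from h import *
shot("w4")
E
```

```text
w4 t 3.4 p [0.6393 0.2376 0.2167]
```

View pics/w3.png

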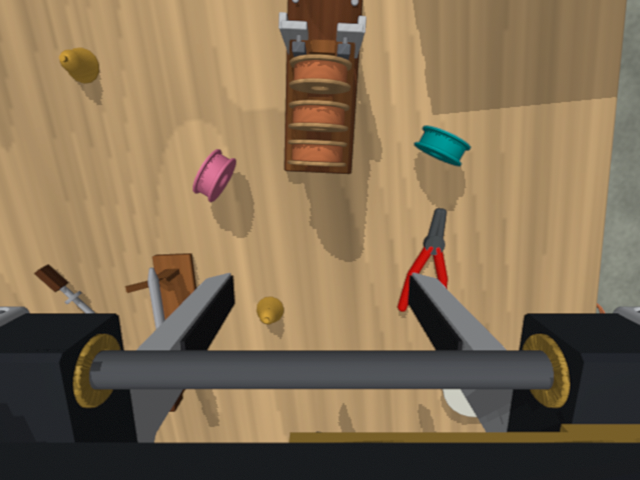

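View pics/w4.png

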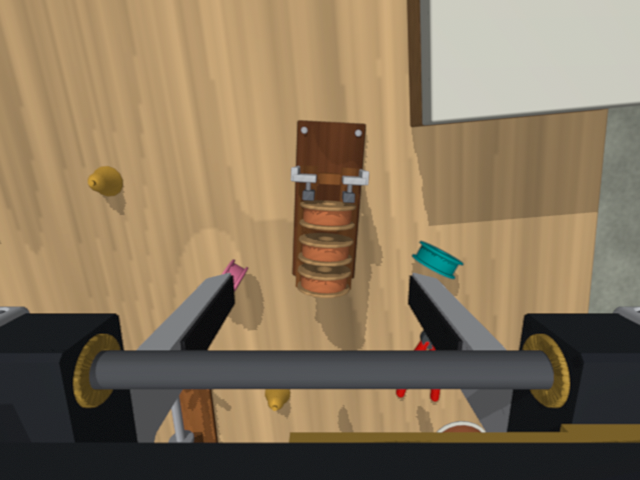

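```bash
python3 - <<'E'
from h import *
crop("w3",270,0,110,180,4,"w3c"); crop("w4",275,110,110,200,3,"w4c")
crop("w4",280,190,90,115,6,"w4d")
crop("w3",275,30,95,150,4,"w3d")
E
```

```text
(no output)
```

View pics/w4d.png

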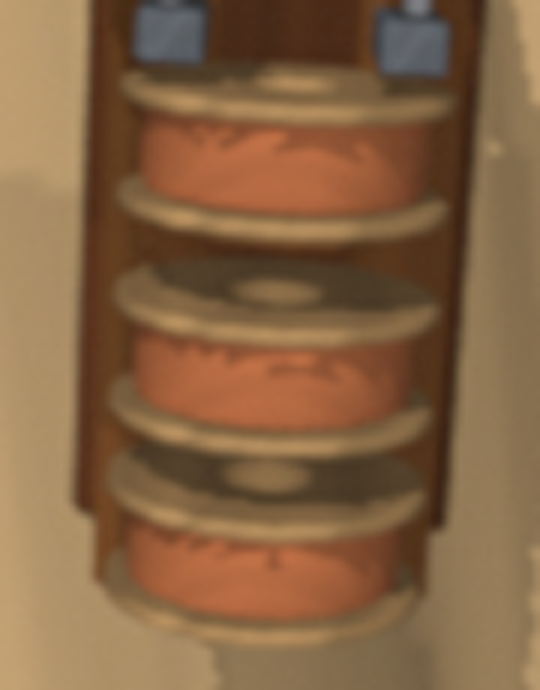

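View pics/w3d.png

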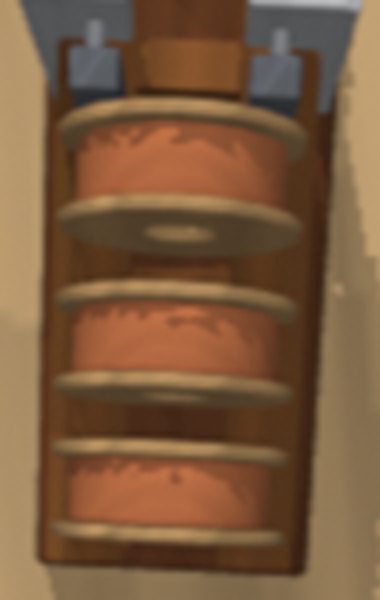

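View pics/w4c.png

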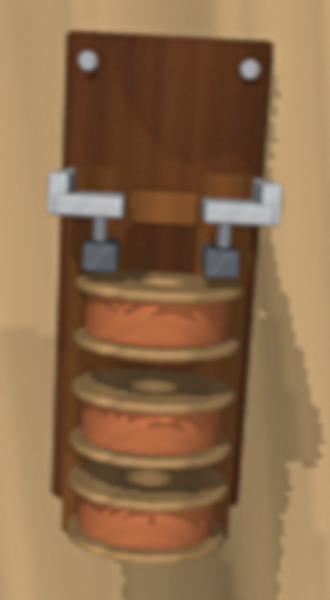

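```bash
python3 - <<'E'
from h import *
A=wcam("w3");B=wcam("w4")
w4={"c+":((122,88),(455,103)),"c-":((118,190),(448,210)),"b+":((113,290),(438,308)),"b-":((110,393),(432,412)),"a+":((108,472),(426,495)),"a-":((103,585),(420,600))}
w3={"c+":((57,125),(306,137)),"c-":((56,217),(304,222)),"b+":((55,290),(296,305)),"b-":((53,382),(290,390)),"a+":((52,447),(287,456)),"a-":((50,532),(282,541))}
M=[]
for k in w4:
    P=[]
    for i in (0,1):
        x,r=tri((A,275+w3[k][i][0]/4,30+w3[k][i][1]/4),(B,280+w4[k][i][0]/6,190+w4[k][i][1]/6)); P.append(x)
    m=(P[0]+P[1])/2; M.append(m); print(k,m.round(4),"diam",round(np.linalg.norm(P[0]-P[1]),4),r, (P[1]-P[0]).round(4))
M=np.array(M); c=M.mean(0); u,s,v=np.linalg.svd(M-c); d=v[0]*np.sign(v[0][1]); print("c",c,"dir",d,np.degrees(np.arctan2(d[1],d[0])),((M-c)@d).round(4))
print(np.polyfit(M[:,1],M[:,0],1))
E
```

```text
c+ [0.6472 0.2644 0.0742] diam 0.0509 [np.float64(0.2), np.float64(0.2)] [ 0.0505 -0.0067 -0.0012]
c- [0.645  0.2481 0.0722] diam 0.0517 [np.float64(0.1), np.float64(0.1)] [ 0.0511 -0.0066  0.0045]
b+ [0.6429 0.2328 0.0734] diam 0.0509 [np.float64(0.0), np.float64(0.0)] [ 0.0503 -0.0074 -0.0015]
b- [0.6404 0.2154 0.0707] diam 0.0514 [np.float64(0.3), np.float64(0.3)] [ 0.0509 -0.0066  0.0028]
a+ [0.6386 0.2019 0.0705] diam 0.0515 [np.float64(0.2), np.float64(0.2)] [ 0.0509 -0.0067  0.0041]
a- [0.6363 0.184  0.072 ] diam 0.0513 [np.float64(0.3), np.float64(0.3)] [ 0.0509 -0.0066  0.0006]
c [0.6417358  0.22442739 0.0721499 ] dir [0.13560081 0.99020188 0.03335651] 82.20227044141454 [ 0.0404  0.0239  0.0084 -0.0092 -0.0228 -0.0408]
[0.13693891 0.61100296]
```

>>> move_arm(increments=[{"jaw":-1,"x":0,"y":-0.042,"z":-0.0195,"ax":0,"ay":0,"az":0},{"jaw":-1,"x":0,"y":-0.042,"z":-0.0195,"ax":0,"ay":0,"az":0},{"jaw":-1,"x":0,"y":-0.042,"z":-0.0195,"ax":0,"ay":0,"az":0},{"jaw":-1,"x":0,"y":-0.042,"z":-0.0195,"ax":0,"ay":0,"az":0},{"jaw":-1,"x":0,"y":-0.042,"z":-0.0195,"ax":0,"ay":0,"az":0},{"jaw":-1,"x":0,"y":-0.042,"z":-0.0195,"ax":0,"ay":0,"az":0},{"jaw":-1,"x":0,"y":-0.042,"z":-0.0195,"ax":0,"ay":0,"az":0},{"jaw":-1,"x":0,"y":-0.042,"z":-0.0195,"ax":0,"ay":0,"az":0},{"jaw":-1,"x":0,"y":0,"z":0,"ax":0,"ay":0,"az":0},{"jaw":-1,"x":0,"y":0,"z":0,"ax":0,"ay":0,"az":0},{"jaw":-1,"x":0,"y":0,"z":0,"ax":0,"ay":0,"az":0}])

```text
time_s: 4.55
position: [0.4399, -0.1007, 0.2198]
tool_rot: [[-0.003, 0.096, 0.995], [-0.003, 0.995, -0.096], [-1.0, -0.003, -0.002]]
contact_force: [0.5, 1.0, -0.2]
width: 1.0
```

```bash
python3 - <<'E'
from h import *
shot("w5")
E
```

```text
w5 t 4.55 p [ 0.4399 -0.1007  0.2198]
```

>>> move_arm(increments=[{"jaw":-1,"x":0,"y":-0.035,"z":0.0,"ax":0,"ay":0,"az":0},{"jaw":-1,"x":0,"y":-0.035,"z":0,"ax":0,"ay":0,"az":0},{"jaw":-1,"x":0,"y":0,"z":0,"ax":0,"ay":0,"az":0},{"jaw":-1,"x":0,"y":0,"z":0,"ax":0,"ay":0,"az":0}])

```text
time_s: 5.0
position: [0.4368, -0.1667, 0.2198]
tool_rot: [[-0.001, 0.084, 0.996], [-0.001, 0.996, -0.084], [-1.0, -0.001, -0.001]]
contact_force: [0.7, -0.8, -0.0]
width: 0.999
```

```bash
python3 - <<'E'
from h import *
shot("w6")
E
```

```text
w6 t 5.0 p [ 0.4368 -0.1667  0.2198]
```

View pics/w5.png

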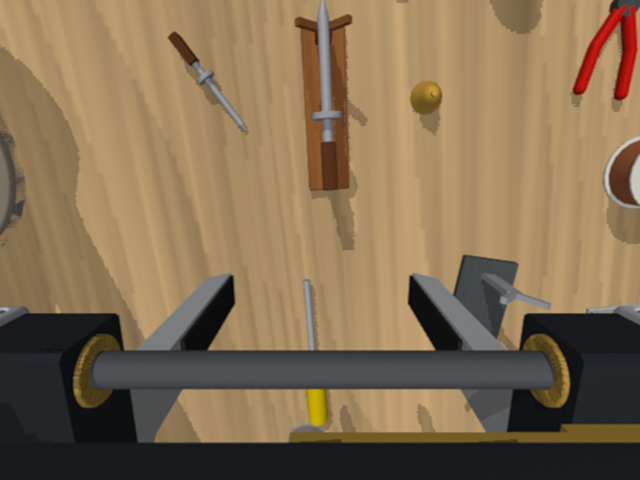

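View pics/w6.png

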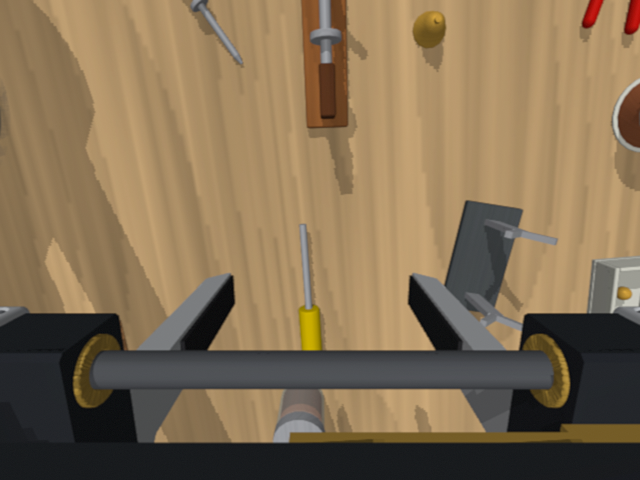

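```bash
python3 - <<'E'
from h import *
crop("w5",290,0,75,200,4,"w5c"); crop("w6",290,0,75,140,5,"w6c")
E
```

```text
(no output)
```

View pics/w5c.png

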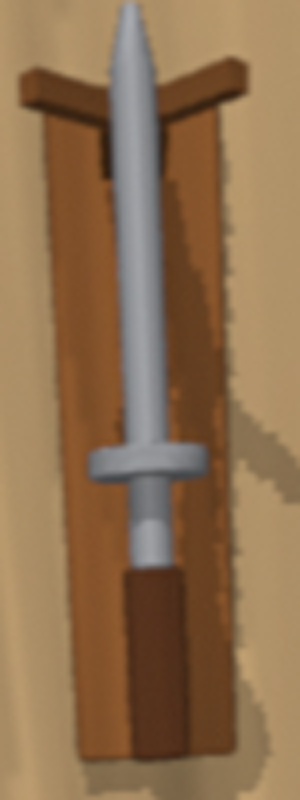

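View pics/w6c.png

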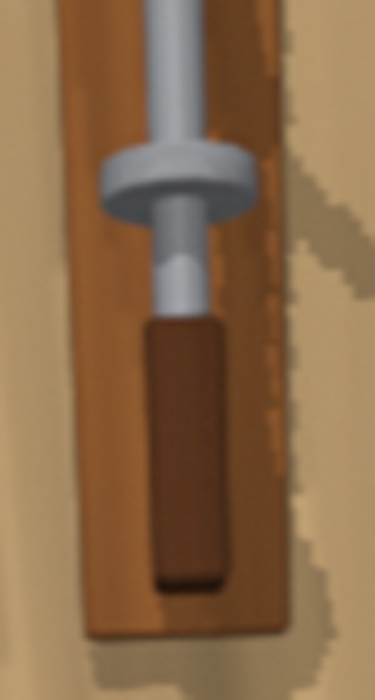

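```bash
python3 - <<'E'
from h import *
A=wcam("w5");B=wcam("w6")
a=lambda u,v:(A,290+u/4,v/4)
b=lambda u,v:(B,290+u/5,v/5)
R={}
for n,p,q in [("hfront top",(155,570),(185,318)),("hback top",(160,755),(190,580)),("colL",(88,460),(100,182)),("colR",(208,458),(257,180))]:
    R[n],r=tri(a(*p),b(*q)); print(n,R[n].round(4),r)
c=(R["colL"]+R["colR"])/2; print("collar",c)
t=atz(A,322,.75,.055); print("tip",t.round(4))
hm=(R["hfront top"]+R["hback top"])/2; print("hm",hm)
d=t-hm; print(np.degrees(np.arctan2(d[1],d[0])),np.linalg.norm(d[:2]))
h2=atz(A,290+157.5/4,(570+755)/8,.067);print(h2, atz(B,290+187.5/5,449/5,.067))
E
```

```text
hfront top [ 0.455  -0.019   0.0649] [np.float64(0.1), np.float64(0.1)]
hback top [ 0.4526 -0.0611  0.0591] [np.float64(0.0), np.float64(0.0)]
colL [0.4421 0.0074 0.0512] [np.float64(0.0), np.float64(0.0)]
colR [0.4697 0.0051 0.0523] [np.float64(0.0), np.float64(0.0)]
collar [0.45591091 0.00623523 0.05174063]
tip [0.4599 0.098  0.055 ]
hm [ 0.45375819 -0.04007757  0.06197844]
87.43677661176397 0.13817051518350887
[ 0.45374357 -0.03944599  0.067     ] [ 0.4535862  -0.04039567  0.067     ]
```

>>> move_arm(increments=[{"jaw":-1,"x":0.02,"y":0.032,"z":0.003,"ax":-2.2,"ay":0,"az":0},{"jaw":-1,"x":0.02,"y":0.032,"z":0.001,"ax":0,"ay":0,"az":0},{"jaw":-1,"x":0.02,"y":0.032,"z":0.001,"ax":0,"ay":0,"az":0},{"jaw":-1,"x":0.02,"y":0.032,"z":0.001,"ax":0,"ay":0,"az":0},{"jaw":-1,"x":0,"y":0,"z":0,"ax":0,"ay":0,"az":0},{"jaw":-1,"x":0,"y":0,"z":0,"ax":0,"ay":0,"az":0},{"jaw":-1,"x":0,"y":0,"z":0,"ax":0,"ay":0,"az":0}])

```text
time_s: 5.75
position: [0.4523, -0.028, 0.1379]
tool_rot: [[0.002, 0.033, 0.999], [-0.002, 0.999, -0.033], [-1.0, -0.001, 0.002]]
contact_force: [-0.5, 0.6, 0.0]
width: 1.002
```

```bash
python3 - <<'E'
from h import *
shot("w7"); crop("w7",220,200,220,170,3.6,"w7c")
E
```

```text
w7 t 5.75 p [ 0.4523 -0.028   0.1379]
```

View pics/w7.png

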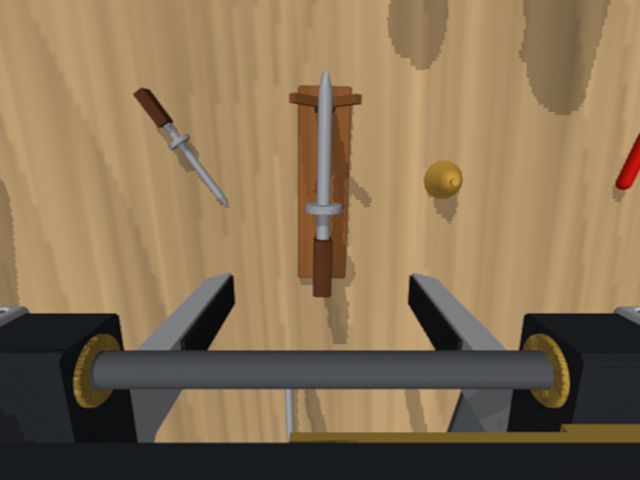

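```bash
python3 - <<'E'
from h import *
A=wcam("w7");
t=atz(A,325.5,73,.055);f=atz(A,322.5,239,.067);b=atz(A,322,294,.067);f2=atz(A,322.5,239,.062);b2=atz(A,322,294,.062)
print(t,f,b,(f+b)/2,np.degrees(np.arctan2(*(t-(f+b)/2)[[1,0]])))
print((f2+b2)/2)
print(tri((A,322.5,239),(wcam("w6"),290+185/5,318/5)),tri((A,322.5,239),(wcam("w5"),290+155/4,570/4)))
print(tri((A,325.5,73),(wcam("w5"),322,.75)))
E
```

```text
[0.46013233 0.09751404 0.055     ] [ 0.4545738  -0.01565139  0.067     ] [ 0.45290691 -0.05818731  0.067     ] [ 0.45374035 -0.03691935  0.067     ] 87.27777572934096
[ 0.45372316 -0.03849802  0.062     ]
(array([ 0.45484444, -0.01757878,  0.05872493]), [np.float64(0.3), np.float64(0.3)]) (array([ 0.45494198, -0.01864026,  0.05416878]), [np.float64(0.4), np.float64(0.4)])
(array([0.45997932, 0.09701219, 0.05739282]), [np.float64(0.1), np.float64(0.1)])
```

>>> move_arm(increments=[{"jaw":-1,"x":0.01,"y":-0.012,"z":0.002,"ax":0.8,"ay":0,"az":0},{"jaw":-1,"x":0.025,"y":0,"z":0,"ax":0,"ay":0,"az":0},{"jaw":-1,"x":0.025,"y":0,"z":0,"ax":0,"ay":0,"az":0},{"jaw":-1,"x":0.015,"y":0,"z":0,"ax":0,"ay":0,"az":0},{"jaw":-1,"x":0.01,"y":0,"z":0,"ax":0,"ay":0,"az":0},{"jaw":-1,"x":0,"y":0,"z":0,"ax":0,"ay":0,"az":0},{"jaw":-1,"x":0,"y":0,"z":0,"ax":0,"ay":0,"az":0}])

```text
time_s: 6.5
position: [0.4599, -0.0518, 0.0522]
tool_rot: [[0.014, 0.059, 0.998], [-0.008, 0.998, -0.059], [-1.0, -0.007, 0.014]]
contact_force: [0.5, -0.6, 0.2]
width: 0.999
```

```bash
cat > d.py <<'E'
from h import *
from scipy.spatial.transform import Rotation as Ro
def delta(p,yang,pitch=0):
    s=robot.sense();R=s["tool_rot"];c,q=np.cos(np.radians(yang)),np.sin(np.radians(yang))
    D=np.array([[0,c,q],[0,q,-c],[-1,0,0]])
    if pitch: D=D@Ro.from_rotvec([0,0,np.radians(pitch)]).as_matrix()
    print("t",round(s["time_s"],2),"shift mm",(1000*R.T@(np.array(p)-s["position"])).round(1),"rot",np.degrees(Ro.from_matrix(R.T@D).as_rotvec()).round(2),"pos",s["position"].round(4),"F",s["contact_force"].round(1),"T",s["ft_torque"].round(2),"w",round(s["width"],3), "R",R.round(3).tolist())
import sys
if __name__=="__main__": delta([float(v) for v in sys.argv[1:4]],float(sys.argv[4]),float(sys.argv[5]) if len(sys.argv)>5 else 0)
E
python3 d.py .4537 -.040 .045 87.3
```

```text
t 6.5 shift mm [ 7.  11.5 -7. ] rot [-0.7   0.82  0.4 ] pos [ 0.4599 -0.0518  0.0522] F [ 0.5 -0.6  0.2] T [-0.07  0.04 -0.03] w 0.999 R [[0.014, 0.059, 0.998], [-0.008, 0.998, -0.059], [-1.0, -0.007, 0.014]]
```

>>> move_arm(increments=[{"jaw":-1,"x":0.004,"y":0.006,"z":-0.0035,"ax":-0.4,"ay":0.4,"az":0.2},{"jaw":-1,"x":0.003,"y":0.0055,"z":-0.0035,"ax":-0.3,"ay":0.4,"az":0.2},{"jaw":-1,"x":0,"y":0,"z":0,"ax":0,"ay":0,"az":0}])

```text
time_s: 6.8
position: [0.4546, -0.04, 0.0462]
tool_rot: [[0.003, 0.047, 0.999], [-0.0, 0.999, -0.047], [-1.0, -0.0, 0.003]]
contact_force: [-0.6, 0.1, 0.2]
width: 1.003
```

```bash
python3 d.py .4537 -.040 .045 87.3
```

```text
t 6.8 shift mm [ 1.2 -0.1 -0.9] rot [-0.02  0.16  0.01] pos [ 0.4546 -0.04    0.0462] F [-0.6  0.1  0.2] T [-0.03  0.09 -0.01] w 1.003 R [[0.003, 0.047, 0.999], [-0.0, 0.999, -0.047], [-1.0, -0.0, 0.003]]
```

>>> move_arm(increments=[{"jaw":0,"x":0.001,"y":0,"z":-0.001,"ax":0,"ay":0,"az":0},{"jaw":0.5,"x":0,"y":0,"z":0,"ax":0,"ay":0,"az":0},{"jaw":1,"x":0,"y":0,"z":0,"ax":0,"ay":0,"az":0},{"jaw":1,"x":0,"y":0,"z":0,"ax":0,"ay":0,"az":0},{"jaw":1,"x":0,"y":0,"z":0,"ax":0,"ay":0,"az":0},{"jaw":1,"x":0,"y":0,"z":0,"ax":0,"ay":0,"az":0},{"jaw":1,"x":0,"y":0,"z":0,"ax":0,"ay":0,"az":0},{"jaw":1,"x":0,"y":0,"z":0,"ax":0,"ay":0,"az":0}], newtons=50)

```text
time_s: 7.6
position: [0.4544, -0.0395, 0.0461]
tool_rot: [[0.005, 0.046, 0.999], [-0.001, 0.999, -0.046], [-1.0, -0.001, 0.005]]
contact_force: [-0.2, 0.4, -0.3]
width: 0.356
```

```bash
python3 d.py .4537 -.040 .045 87.3;  python3 -c "
from h import *
shot('w8')"
```

```text
t 7.6 shift mm [ 1.1 -0.5 -0.7] rot [0.08 0.31 0.05] pos [ 0.4544 -0.0395  0.0461] F [-0.2  0.4 -0.3] T [-0.09  0.07  0.04] w 0.356 R [[0.005, 0.046, 0.999], [-0.001, 0.999, -0.046], [-1.0, -0.001, 0.005]]
w8 t 7.6 p [ 0.4544 -0.0395  0.0461]
```

View pics/w8.png

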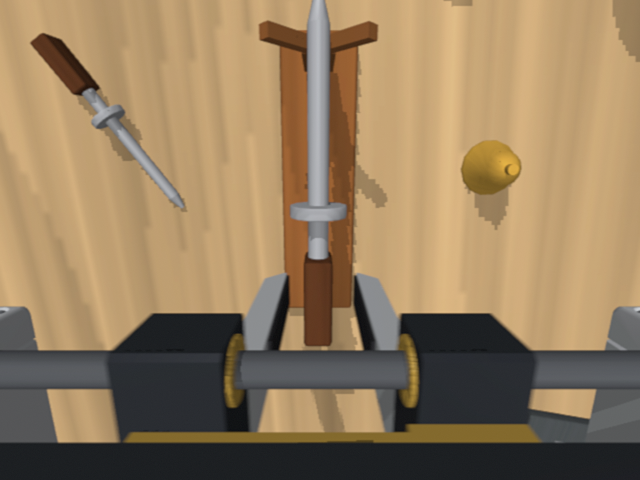

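>>> move_arm(increments=[{"jaw":1,"x":0,"y":0,"z":0,"ax":0,"ay":0,"az":0},{"jaw":1,"x":0,"y":0,"z":0,"ax":0,"ay":0,"az":0},{"jaw":1,"x":0,"y":0,"z":0,"ax":0,"ay":0,"az":0},{"jaw":1,"x":0,"y":0,"z":0,"ax":0,"ay":0,"az":0},{"jaw":1,"x":0,"y":0,"z":0,"ax":0,"ay":0,"az":0}])

```text
time_s: 8.15
position: [0.4539, -0.0396, 0.0461]
tool_rot: [[0.004, 0.045, 0.999], [-0.001, 0.999, -0.045], [-1.0, -0.001, 0.004]]
contact_force: [0.3, 0.4, 0.5]
width: 0.146
```

```bash
python3 d.py .4537 -.040 .045 87.3;  python3 -c "
from h import *
shot('w9');
A=wcam('w9')
print(proj(A,[.46,.0975,.055]))
"
```

```text
t 8.15 shift mm [ 1.1 -0.4 -0.2] rot [0.11 0.25 0.05] pos [ 0.4539 -0.0396  0.0461] F [0.3 0.4 0.5] T [0.02 0.16 0.07] w 0.146 R [[0.004, 0.045, 0.999], [-0.001, 0.999, -0.045], [-1.0, -0.001, 0.004]]
w9 t 8.15 p [ 0.4539 -0.0396  0.0461]
[319.6480507  -7.6833593]
```

View pics/w9.png

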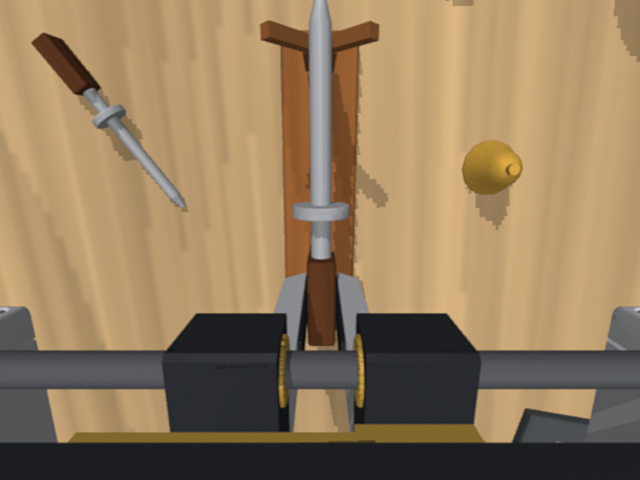

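```bash
python3 -c "
from h import *
A=wcam('w3');B=wcam('w4')
for u,v in [(193,172),(236,155),(200,200),(215,175),(278,310)]: print(atz(A,u,v,.02).round(3))
d=np.array([.1358,.9907]);c=np.array([.6417,.2244])
for s in [-.22,-.17]: print(c+s*d)
"; python3 d.py .6118 .0065 .16 82.2
```

```text
[0.507 0.187 0.02 ]
[0.554 0.2   0.02 ]
[0.509 0.158 0.02 ]
[0.529 0.182 0.02 ]
[0.576 0.026 0.02 ]
[0.611824 0.006446]
[0.618614 0.055981]
t 8.2 shift mm [-113.3   53.   156.1] rot [5.21 0.25 0.04] pos [ 0.4539 -0.0395  0.046 ] F [-0.3 -0.3  1.3] T [-0.02  0.14  0.07] w 0.143 R [[0.004, 0.045, 0.999], [-0.001, 0.999, -0.045], [-1.0, -0.001, 0.004]]
```

>>> move_arm(increments=[{"jaw":1,"x":-0.01,"y":0,"z":0,"ax":0,"ay":0,"az":0},{"jaw":1,"x":-0.02,"y":0,"z":0,"ax":0,"ay":0,"az":0},{"jaw":1,"x":-0.03,"y":0,"z":0,"ax":0,"ay":0,"az":0},{"jaw":1,"x":-0.03,"y":0,"z":0,"ax":0,"ay":0,"az":0},{"jaw":1,"x":-0.01,"y":0.005,"z":0.015,"ax":0.4,"ay":0,"az":0},{"jaw":1,"x":0,"y":0.01,"z":0.028,"ax":1,"ay":0,"az":0},{"jaw":1,"x":0,"y":0.01,"z":0.028,"ax":1,"ay":0,"az":0},{"jaw":1,"x":0,"y":0.01,"z":0.028,"ax":1,"ay":0,"az":0},{"jaw":1,"x":0,"y":0.01,"z":0.028,"ax":1,"ay":0,"az":0},{"jaw":1,"x":0,"y":0.005,"z":0.015,"ax":0.4,"ay":0,"az":0},{"jaw":1,"x":0,"y":0,"z":0,"ax":0,"ay":0,"az":0},{"jaw":1,"x":0,"y":0,"z":0,"ax":0,"ay":0,"az":0}])

```text
time_s: 9.4
position: [0.6028, 0.0004, 0.1564]
tool_rot: [[0.007, 0.134, 0.991], [-0.002, 0.991, -0.134], [-1.0, -0.001, 0.007]]
contact_force: [0.0, -0.5, -1.1]
width: 0.146
```

```bash
python3 d.py .6118 .0065 .0611 82.2; python3 -c "
from h import *
shot('w10');shot('s10','side');shot('t10','top')"
```

```text
t 9.4 shift mm [95.4  7.3  7.4] rot [0.12 0.41 0.06] pos [6.028e-01 4.000e-04 1.564e-01] F [ 0.  -0.5 -1.1] T [-0.12  0.04 -0.01] w 0.146 R [[0.007, 0.134, 0.991], [-0.002, 0.991, -0.134], [-1.0, -0.001, 0.007]]
w10 t 9.4 p [6.028e-01 4.000e-04 1.564e-01]
s10 t 9.45 p [6.027e-01 4.000e-04 1.565e-01]
t10 t 9.5 p [6.024e-01 3.000e-04 1.566e-01]
```

View pics/w10.png

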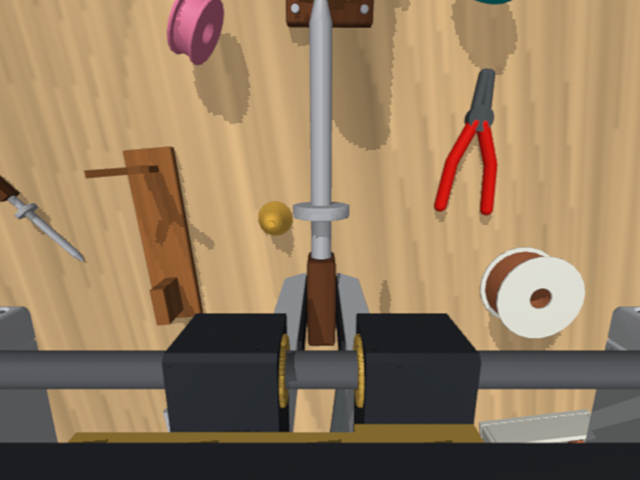

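View pics/s10.png

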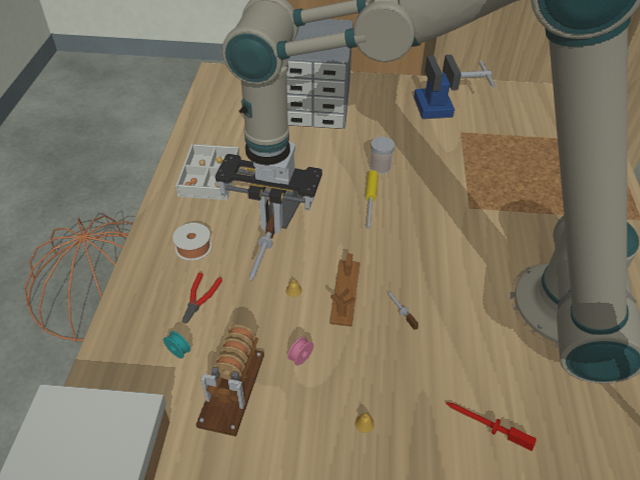

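>>> move_arm(increments=[{"jaw":1,"x":0.015,"y":0.002,"z":0.002,"ax":0,"ay":0.2,"az":0},{"jaw":1,"x":0.025,"y":0.002,"z":0.002,"ax":0,"ay":0.2,"az":0},{"jaw":1,"x":0.025,"y":0.002,"z":0.002,"ax":0,"ay":0,"az":0},{"jaw":1,"x":0.015,"y":0.001,"z":0.001,"ax":0,"ay":0,"az":0},{"jaw":1,"x":0.008,"y":0,"z":0,"ax":0,"ay":0,"az":0},{"jaw":1,"x":0,"y":0,"z":0,"ax":0,"ay":0,"az":0},{"jaw":1,"x":0,"y":0,"z":0,"ax":0,"ay":0,"az":0}])

```text
time_s: 10.25
position: [0.6059, 0.0055, 0.0634]
tool_rot: [[-0.003, 0.136, 0.991], [-0.001, 0.991, -0.136], [-1.0, -0.001, -0.002]]
contact_force: [-0.4, -0.5, -0.9]
width: 0.145
```

```bash
python3 d.py .6118 .0065 .0611 82.2
```

```text
t 10.25 shift mm [2.3 1.8 5.7] rot [-0.03 -0.14  0.07] pos [0.6059 0.0055 0.0634] F [-0.4 -0.5 -0.9] T [-0.16  0.07 -0.02] w 0.145 R [[-0.003, 0.136, 0.991], [-0.001, 0.991, -0.136], [-1.0, -0.001, -0.002]]
```

>>> move_arm(increments=[{"jaw":1,"x":0.001,"y":0.002,"z":0.003,"ax":0,"ay":-0.1,"az":0},{"jaw":1,"x":0.001,"y":0.005,"z":0.0025,"ax":0,"ay":0,"az":0},{"jaw":1,"x":0,"y":0.007,"z":0,"ax":0,"ay":0,"az":0},{"jaw":1,"x":0,"y":0.007,"z":0,"ax":0,"ay":0,"az":0},{"jaw":1,"x":0,"y":0.007,"z":0,"ax":0,"ay":0,"az":0},{"jaw":1,"x":0,"y":0.002,"z":0,"ax":0,"ay":0,"az":0},{"jaw":1,"x":0,"y":0,"z":0,"ax":0,"ay":0,"az":0}])

```text
time_s: 10.95
position: [0.6187, 0.0376, 0.0646]
tool_rot: [[0.006, 0.136, 0.991], [-0.001, 0.991, -0.136], [-1.0, -0.0, 0.006]]
contact_force: [0.2, -0.9, -1.1]
width: 0.141
```

```bash
python3 d.py .6159 .0362 .0611 82.2;python3 -c "
from h import *
shot('w11');shot('s11','side');shot('t11','top')
crop('s11',190,270,120,130,5,'s11c');crop('t11',190,170,100,60,8,'t11c')"
```

```text
t 10.95 shift mm [ 3.5 -1.8 -2.6] rot [-0.01  0.35  0.02] pos [0.6187 0.0376 0.0646] F [ 0.2 -0.9 -1.1] T [-0.11  0.09  0.01] w 0.141 R [[0.006, 0.136, 0.991], [-0.001, 0.991, -0.136], [-1.0, -0.0, 0.006]]
w11 t 10.95 p [0.6187 0.0376 0.0646]
s11 t 11.0 p [0.6186 0.0375 0.0646]
t11 t 11.05 p [0.6185 0.0372 0.0646]
```

View pics/s11c.png

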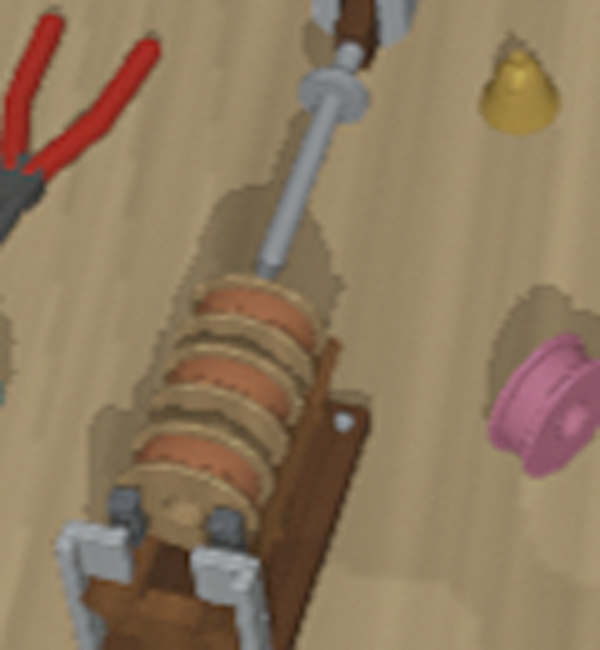

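View pics/t11c.png

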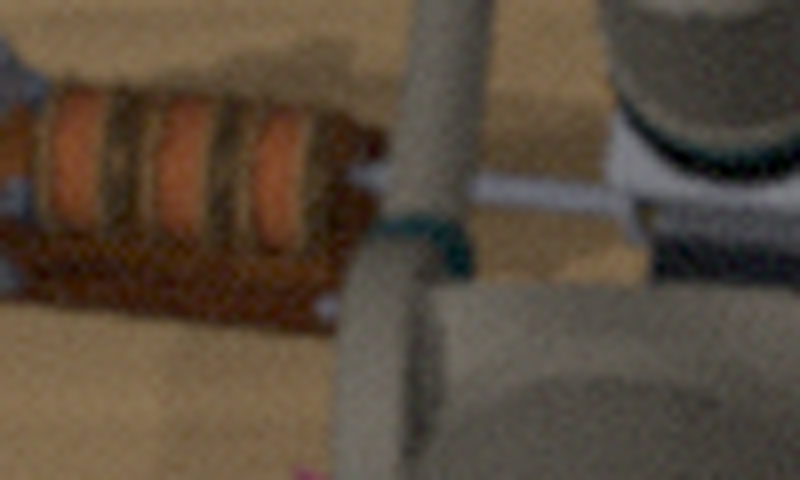

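View pics/w11.png

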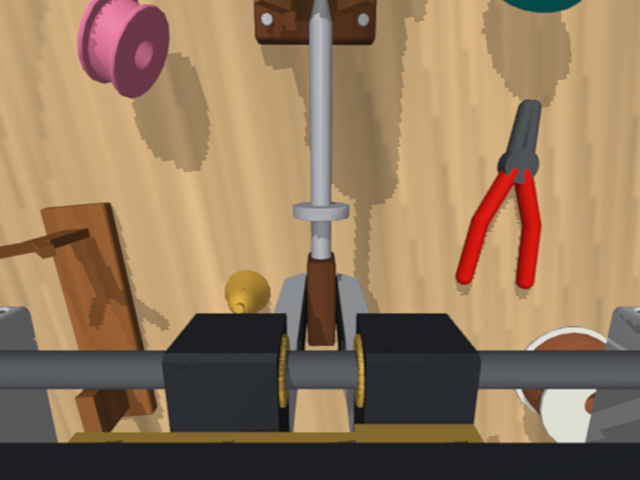

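>>> move_arm(increments=[{"jaw":1,"x":0.002,"y":0,"z":-0.0015,"ax":0,"ay":0.2,"az":0},{"jaw":1,"x":0.0015,"y":0,"z":-0.001,"ax":0,"ay":0.1,"az":0},{"jaw":1,"x":0,"y":0,"z":0,"ax":0,"ay":0,"az":0}])

```text
time_s: 11.4
position: [0.6156, 0.0366, 0.0606]
tool_rot: [[-0.0, 0.137, 0.991], [-0.001, 0.991, -0.137], [-1.0, -0.001, -0.0]]
contact_force: [0.6, -0.0, -0.5]
width: 0.149
```

```bash
python3 d.py .6159 .0362 .0611 82.2
```

```text
t 11.4 shift mm [-0.5 -0.4  0.4] rot [-0.1  -0.02  0.05] pos [0.6156 0.0366 0.0606] F [ 0.6 -0.  -0.5] T [-0.06  0.08  0.02] w 0.149 R [[-0.0, 0.137, 0.991], [-0.001, 0.991, -0.137], [-1.0, -0.001, -0.0]]
```

```bash
python3 -c "
from h import *
S=cam('side')
f=lambda X:((proj(S,X)-[190,270])*5).round(1)
print('tip',f([.6375,.1743,.0735]),'seen 268,272')
print('c face bore',f([.6474,.2655,.070]),'seen 180,505')
print('collar ctr',f([.6187+.045*.136,.0376+.045*.991,.0735]),'seen 335,95')
"
```

```text
tip [252.8 289.4] seen 268,272
c face bore [178.4 510. ] seen 180,505
collar ctr [327.9  95.6] seen 335,95
```

```bash
python3 -c "
from h import *
T=cam('top')
f=lambda X:((proj(T,X)-[190,170])*8).round(1)
P=np.array([.6187,.0376,.0735]);d=np.array([.136,.991,0])
for s in [.138,.1,.07,.05]: print('rod',s,f(P+s*d))
c=np.array([.6417,.2244,.070])
for s in [-.0408,-.023,-.009,.0239]:
  for l in (-.026,.026): print('fl',s,l,f(c+s*d+l*np.array([.991,-.136,0])))
crop('s11',200,320,80,80,8,'s11d');crop('t11',190,175,60,35,13,'t11d')
"
```

```text
rod 0.138 [335.8 164.7]
rod 0.1 [455.2 177.8]
rod 0.07 [549.5 188.1]
rod 0.05 [612.3 195. ]
fl -0.0408 -0.026 [295.7 251.7]
fl -0.0408 0.026 [318.4  93.5]
fl -0.023 -0.026 [239.8 245.5]
fl -0.023 0.026 [262.8  87.5]
fl -0.009 -0.026 [195.8 240.7]
fl -0.009 0.026 [219.1  82.7]
fl 0.0239 -0.026 [ 92.5 229.4]
fl 0.0239 0.026 [116.4  71.5]
```

View pics/s11d.png

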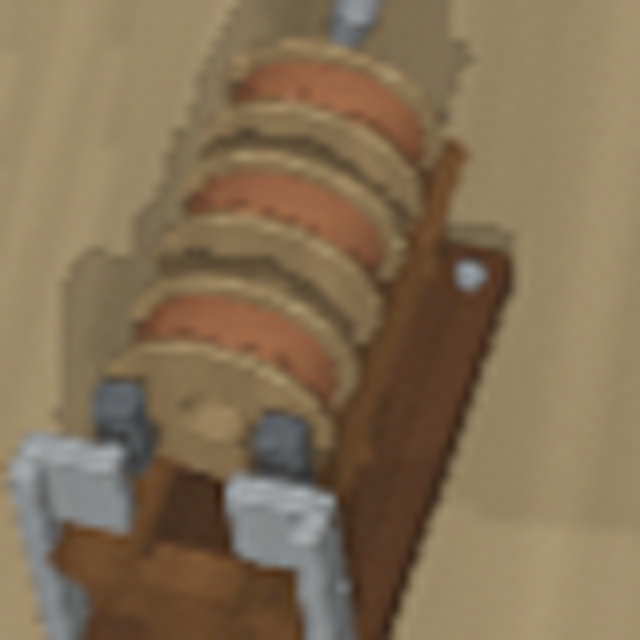

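View pics/t11d.png

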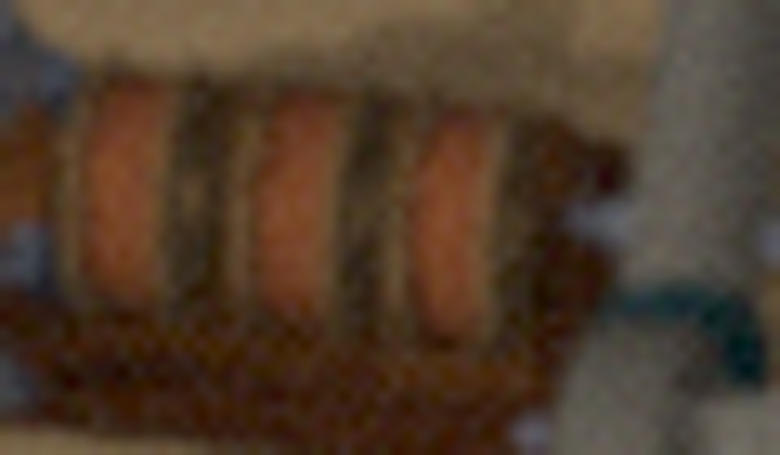

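>>> move_arm(increments=[{"jaw":1,"x":0,"y":0.004,"z":0.0005,"ax":0,"ay":0,"az":0},{"jaw":1,"x":0,"y":0.005,"z":0,"ax":0,"ay":0,"az":0},{"jaw":1,"x":0,"y":0.005,"z":0,"ax":0,"ay":0,"az":0},{"jaw":1,"x":0,"y":0.004,"z":0,"ax":0,"ay":0,"az":0},{"jaw":1,"x":0,"y":0,"z":0,"ax":0,"ay":0,"az":0}])

```text
time_s: 11.9
position: [0.6189, 0.0559, 0.0604]
tool_rot: [[-0.001, 0.138, 0.99], [-0.0, 0.99, -0.138], [-1.0, -0.0, -0.0]]
contact_force: [-0.8, -0.1, -0.2]
width: 0.145
```

```bash
python3 d.py .6186 .056 .0611 82.2
```

```text
t 11.9 shift mm [-0.7  0.1 -0.3] rot [-0.13 -0.03  0.03] pos [0.6189 0.0559 0.0604] F [-0.8 -0.1 -0.2] T [-0.11  0.09  0.01] w 0.145 R [[-0.001, 0.138, 0.99], [-0.0, 0.99, -0.138], [-1.0, -0.0, -0.0]]
```

>>> move_arm(increments=[{"jaw":1,"x":-0.0003,"y":0.004,"z":0,"ax":0,"ay":0,"az":0},{"jaw":1,"x":-0.0003,"y":0.005,"z":0,"ax":0,"ay":0,"az":0},{"jaw":1,"x":0,"y":0.005,"z":0,"ax":0,"ay":0,"az":0},{"jaw":1,"x":0,"y":0.005,"z":0,"ax":0,"ay":0,"az":0},{"jaw":1,"x":0,"y":0.004,"z":0,"ax":0,"ay":0,"az":0},{"jaw":1,"x":0,"y":0,"z":0,"ax":0,"ay":0,"az":0}])

```text
time_s: 12.5
position: [0.6224, 0.0812, 0.0611]
tool_rot: [[-0.0, 0.137, 0.991], [-0.0, 0.991, -0.137], [-1.0, -0.0, -0.0]]
contact_force: [0.3, -1.6, -1.0]
width: 0.148
```

```bash
python3 d.py .6217 .0787 .0611 82.2
```

```text
t 12.5 shift mm [ 0.  -2.6 -0.4] rot [-0.1  -0.01  0.02] pos [0.6224 0.0812 0.0611] F [ 0.3 -1.6 -1. ] T [-0.08  0.15 -0.05] w 0.148 R [[-0.0, 0.137, 0.991], [-0.0, 0.991, -0.137], [-1.0, -0.0, -0.0]]
```

```bash
python3 -c "
from h import *
shot('w12');shot('s12','side')
crop('s12',195,280,90,110,5.4,'s12c');crop('w12',220,0,200,150,4,'w12c')"
```

```text
w12 t 12.5 p [0.6224 0.0812 0.0611]
s12 t 12.55 p [0.6224 0.0809 0.0611]
```

View pics/s12c.png

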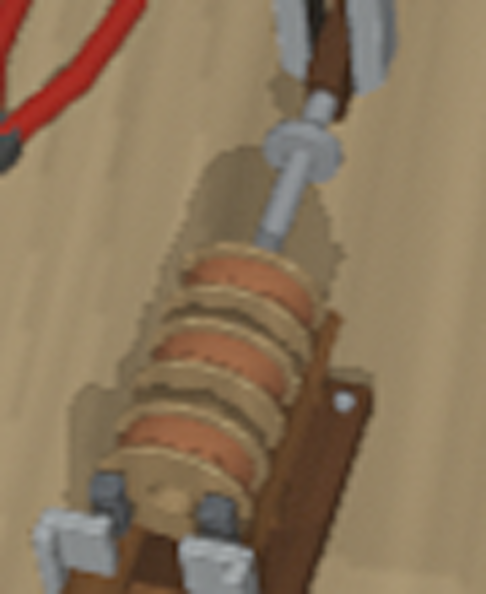

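View pics/w12c.png

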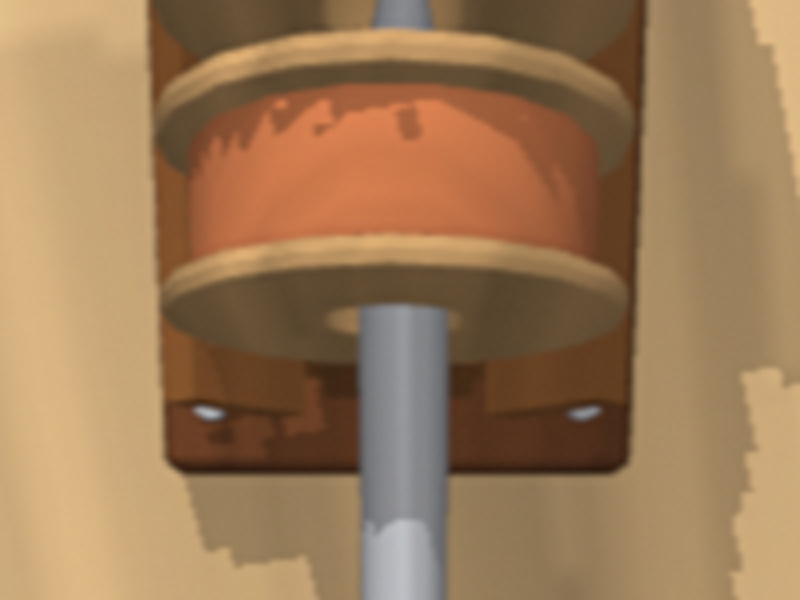

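>>> move_arm(increments=[{"jaw":1,"x":0,"y":0,"z":-0.001,"ax":0,"ay":0,"az":0},{"jaw":1,"x":0,"y":0.004,"z":0,"ax":0,"ay":0,"az":0},{"jaw":1,"x":0,"y":0.005,"z":0,"ax":0,"ay":0,"az":0},{"jaw":1,"x":0,"y":0.005,"z":0,"ax":0,"ay":0,"az":0},{"jaw":1,"x":0,"y":0.005,"z":0,"ax":0,"ay":0,"az":0},{"jaw":1,"x":0,"y":0.003,"z":0,"ax":0,"ay":0,"az":0},{"jaw":1,"x":0,"y":0,"z":0,"ax":0,"ay":0,"az":0}])

```text
time_s: 13.3
position: [0.6245, 0.1042, 0.0611]
tool_rot: [[-0.0, 0.138, 0.99], [-0.001, 0.99, -0.138], [-1.0, -0.001, -0.0]]
contact_force: [-0.1, 0.6, -1.4]
width: 0.148
```

```bash
python3 d.py .6238 .102 .0611 82.2; python3 -c "
from h import *
shot('w13')
crop('w13',220,0,200,150,4,'w13c')"
```

```text
t 13.3 shift mm [ 0.  -2.2 -0.4] rot [-0.15 -0.02  0.04] pos [0.6245 0.1042 0.0611] F [-0.1  0.6 -1.4] T [-0.14  0.07  0.04] w 0.148 R [[-0.0, 0.138, 0.99], [-0.001, 0.99, -0.138], [-1.0, -0.001, -0.0]]
w13 t 13.3 p [0.6245 0.1042 0.0611]
```

View pics/w13c.png

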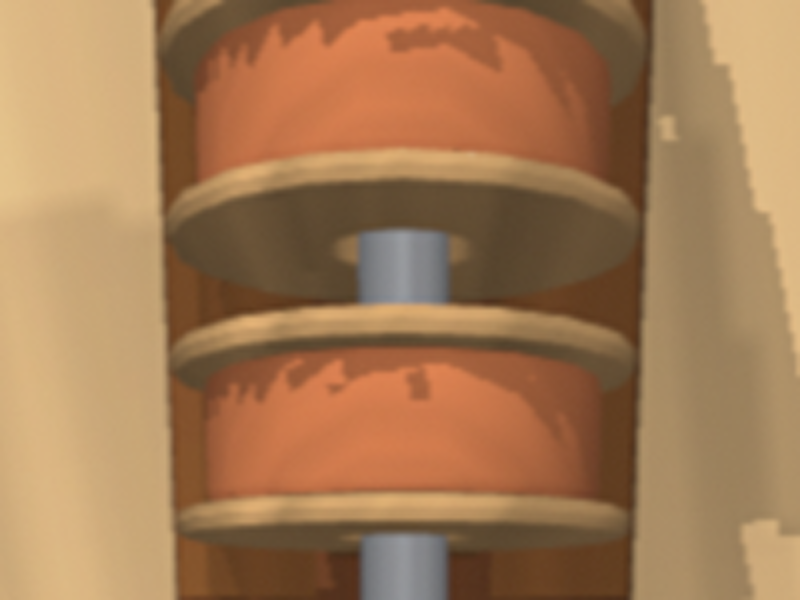

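>>> move_arm(increments=[{"jaw":1,"x":0,"y":0.004,"z":0,"ax":0,"ay":0,"az":0},{"jaw":1,"x":0,"y":0.005,"z":0,"ax":0,"ay":0,"az":0},{"jaw":1,"x":0,"y":0.005,"z":0,"ax":0,"ay":0,"az":0},{"jaw":1,"x":0,"y":0.004,"z":0,"ax":0,"ay":0,"az":0},{"jaw":1,"x":0,"y":0,"z":0,"ax":0,"ay":0,"az":0}])

```text
time_s: 13.85
position: [0.6272, 0.1232, 0.0611]
tool_rot: [[-0.001, 0.139, 0.99], [-0.001, 0.99, -0.139], [-1.0, -0.001, -0.001]]
contact_force: [0.2, 0.1, -1.2]
width: 0.142
```

```bash
python3 d.py .6268 .122 .0611 82.2; python3 -c "
from h import *
shot('w14')
crop('w14',220,0,200,150,4,'w14c')"
```

```text
t 13.85 shift mm [-0.  -1.3 -0.2] rot [-0.18 -0.03  0.04] pos [0.6272 0.1232 0.0611] F [ 0.2  0.1 -1.2] T [-0.19  0.08  0.02] w 0.142 R [[-0.001, 0.139, 0.99], [-0.001, 0.99, -0.139], [-1.0, -0.001, -0.001]]
w14 t 13.85 p [0.6272 0.1232 0.0611]
```

View pics/w14c.png

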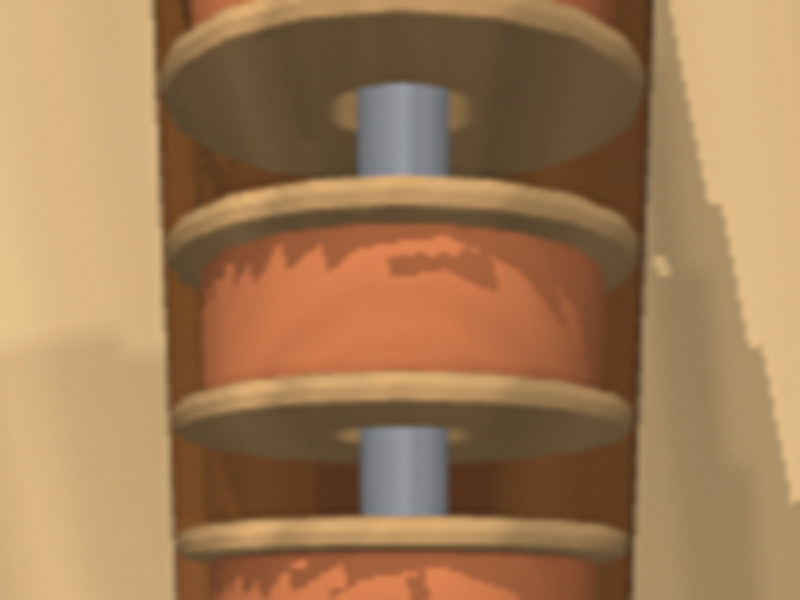

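>>> move_arm(increments=[{"jaw":1,"x":0,"y":0.004,"z":0,"ax":0,"ay":0,"az":0},{"jaw":1,"x":0,"y":0.004,"z":0,"ax":0,"ay":0,"az":0},{"jaw":1,"x":0,"y":0.004,"z":0,"ax":0,"ay":0,"az":0},{"jaw":1,"x":0,"y":0.004,"z":0,"ax":0,"ay":0,"az":0},{"jaw":1,"x":0,"y":0.004,"z":0,"ax":0,"ay":0,"az":0},{"jaw":1,"x":0,"y":0,"z":0,"ax":0,"ay":0,"az":0}])

```text
time_s: 14.5
position: [0.6301, 0.1439, 0.0611]
tool_rot: [[-0.001, 0.139, 0.99], [-0.002, 0.99, -0.139], [-1.0, -0.002, -0.001]]
contact_force: [-0.3, -0.3, -2.0]
width: 0.146
```

```bash
python3 d.py .6306 .144 .0611 82.2; python3 -c "
from h import *
shot('w15')
crop('w15',220,0,200,250,2.4,'w15c')"
```

```text
t 14.5 shift mm [-0.   0.1  0.5] rot [-0.19 -0.04  0.1 ] pos [0.6301 0.1439 0.0611] F [-0.3 -0.3 -2. ] T [-0.09  0.12 -0.02] w 0.146 R [[-0.001, 0.139, 0.99], [-0.002, 0.99, -0.139], [-1.0, -0.002, -0.001]]
w15 t 14.5 p [0.6301 0.1439 0.0611]
```

View pics/w15c.png

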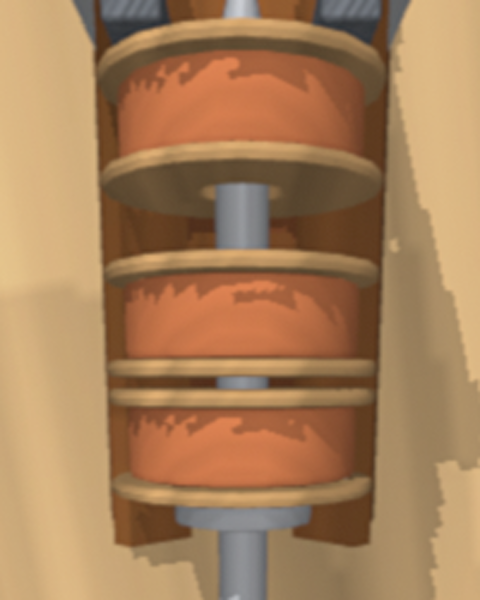

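>>> move_arm(increments=[{"jaw":1,"x":0,"y":0.003,"z":0,"ax":0,"ay":0,"az":0},{"jaw":1,"x":0,"y":0.004,"z":0,"ax":0,"ay":0,"az":0},{"jaw":1,"x":0,"y":0.004,"z":0,"ax":0,"ay":0,"az":0},{"jaw":1,"x":0,"y":0.003,"z":0,"ax":0,"ay":0,"az":0},{"jaw":1,"x":0,"y":0,"z":0,"ax":0,"ay":0,"az":0}])

```text
time_s: 15.05
position: [0.6319, 0.1579, 0.061]
tool_rot: [[-0.001, 0.139, 0.99], [-0.003, 0.99, -0.139], [-1.0, -0.003, -0.001]]
contact_force: [1.2, 0.0, -1.8]
width: 0.148
```

```bash
python3 d.py .632 .158 .0611 82.2; python3 -c "
from h import *
shot('w16')
crop('w16',220,0,200,250,2.4,'w16c')"
```

```text
t 15.05 shift mm [-0.1  0.1  0. ] rot [-0.2  -0.06  0.18] pos [0.6319 0.1579 0.061 ] F [ 1.2  0.  -1.8] T [-0.16  0.09 -0.03] w 0.148 R [[-0.001, 0.139, 0.99], [-0.003, 0.99, -0.139], [-1.0, -0.003, -0.001]]
w16 t 15.05 p [0.6319 0.1579 0.061 ]
```

View pics/w16c.png

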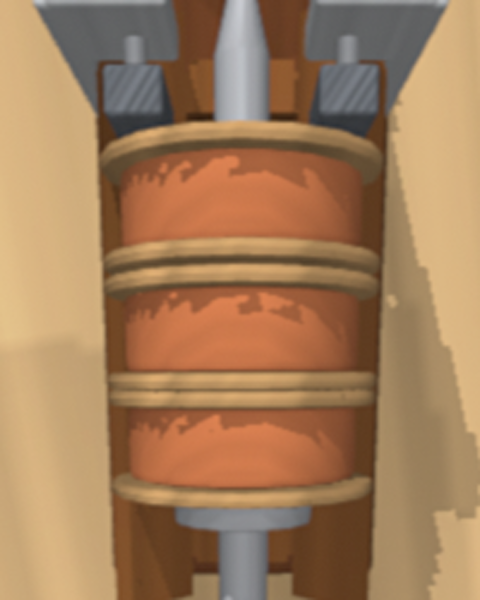

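>>> move_arm(increments=[{"jaw":1,"x":0,"y":0.0015,"z":0,"ax":0,"ay":0,"az":0},{"jaw":1,"x":0,"y":0.0015,"z":0,"ax":0,"ay":0,"az":0},{"jaw":1,"x":0,"y":0,"z":0,"ax":0,"ay":0,"az":0}])

```text
time_s: 15.4
position: [0.6323, 0.1606, 0.061]
tool_rot: [[-0.002, 0.139, 0.99], [-0.004, 0.99, -0.139], [-1.0, -0.004, -0.001]]
contact_force: [0.4, 0.3, -1.5]
width: 0.143
```

>>> move_arm(increments=[{"jaw":1,"x":0,"y":0.002,"z":0,"ax":0,"ay":0,"az":0},{"jaw":1,"x":0,"y":0,"z":0,"ax":0,"ay":0,"az":0}])

```text
time_s: 15.6
position: [0.6326, 0.1625, 0.061]
tool_rot: [[-0.002, 0.139, 0.99], [-0.004, 0.99, -0.139], [-1.0, -0.004, -0.001]]
contact_force: [0.4, -0.1, -1.8]
width: 0.144
```

```bash
python3 d.py .632 .162 .0611 82.2; python3 -c "
from h import *
shot('w17')
crop('w17',220,0,200,250,2.4,'w17c')"
```

```text
t 15.6 shift mm [-0.1 -0.6 -0.5] rot [-0.22 -0.07  0.22] pos [0.6326 0.1625 0.061 ] F [ 0.4 -0.1 -1.8] T [-0.14  0.08 -0.05] w 0.144 R [[-0.002, 0.139, 0.99], [-0.004, 0.99, -0.139], [-1.0, -0.004, -0.001]]
w17 t 15.6 p [0.6326 0.1625 0.061 ]
```

View pics/w17c.png

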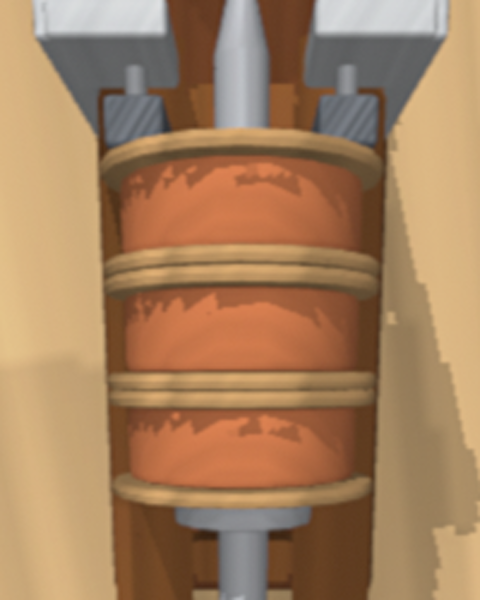

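>>> move_arm(increments=[{"jaw":1,"x":0,"y":0.002,"z":0,"ax":0,"ay":0,"az":-0.1},{"jaw":1,"x":0,"y":0,"z":0,"ax":0,"ay":0,"az":0}])

```text
time_s: 15.85
position: [0.6327, 0.1633, 0.0611]
tool_rot: [[-0.002, 0.139, 0.99], [-0.008, 0.99, -0.139], [-1.0, -0.008, -0.001]]
contact_force: [0.1, -0.7, -0.9]
width: 0.147
```

>>> move_arm(increments=[{"jaw":1,"x":0,"y":0.002,"z":0,"ax":0,"ay":0,"az":-0.1},{"jaw":1,"x":0,"y":0,"z":0,"ax":0,"ay":0,"az":0}])

```text
time_s: 16.05
position: [0.6327, 0.1634, 0.0613]
tool_rot: [[-0.003, 0.139, 0.99], [-0.013, 0.99, -0.139], [-1.0, -0.013, -0.002]]
contact_force: [-0.2, -1.8, -0.1]
width: 0.145
```

```bash
python3 d.py .632 .162 .0611 82.2; python3 -c "
from h import *
shot('w18')
crop('w18',220,0,200,250,2.4,'w18c')"
```

```text
t 16.05 shift mm [ 0.2 -1.5 -0.5] rot [-0.17 -0.09  0.76] pos [0.6327 0.1634 0.0613] F [-0.2 -1.8 -0.1] T [-0.32  0.13  0.06] w 0.145 R [[-0.003, 0.139, 0.99], [-0.013, 0.99, -0.139], [-1.0, -0.013, -0.002]]
w18 t 16.05 p [0.6327 0.1634 0.0613]
```

View pics/w18c.png

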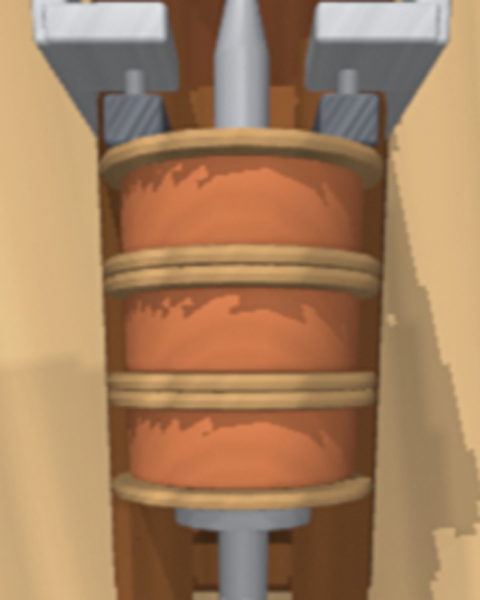

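>>> move_arm(increments=[{"jaw":1,"x":0,"y":0.003,"z":0,"ax":0,"ay":0,"az":0.4},{"jaw":1,"x":0,"y":0.003,"z":0,"ax":0,"ay":0,"az":0.4}])

```text
time_s: 16.3
position: [0.6329, 0.1645, 0.061]
tool_rot: [[-0.003, 0.137, 0.991], [-0.008, 0.991, -0.137], [-1.0, -0.008, -0.002]]
contact_force: [-1.3, -10.9, 1.5]
width: 0.14
```

```bash
python3 d.py .6328 .1634 .0611 82.2
```

```text
t 16.3 shift mm [-0.1 -1.1  0.1] rot [-0.05 -0.12  0.48] pos [0.6329 0.1645 0.061 ] F [ -1.3 -10.9   1.5] T [-2.    0.26 -0.04] w 0.14 R [[-0.003, 0.137, 0.991], [-0.008, 0.991, -0.137], [-1.0, -0.008, -0.002]]
```

>>> move_arm(increments=[{"jaw":1,"x":0,"y":0.003,"z":0,"ax":0,"ay":0,"az":0.3},{"jaw":1,"x":0,"y":0.003,"z":0,"ax":0,"ay":0,"az":0.3}])

```text
time_s: 16.5
position: [0.633, 0.1645, 0.061]
tool_rot: [[-0.004, 0.135, 0.991], [-0.008, 0.991, -0.135], [-1.0, -0.008, -0.003]]
contact_force: [-1.1, -9.5, 1.6]
width: 0.144
```

```bash
python3 d.py .6328 .1634 .0611 82.2; python3 -c "
from h import *
shot('w19');shot('s19','side')
crop('w19',220,0,200,250,2.4,'w19c');crop('s19',195,290,90,100,6,'s19c')"
```

```text
t 16.5 shift mm [-0.1 -1.1 -0. ] rot [ 0.03 -0.16  0.47] pos [0.633  0.1645 0.061 ] F [-1.1 -9.5  1.6] T [-1.64  0.27 -0.04] w 0.144 R [[-0.004, 0.135, 0.991], [-0.008, 0.991, -0.135], [-1.0, -0.008, -0.003]]
w19 t 16.5 p [0.633  0.1645 0.061 ]
s19 t 16.55 p [0.633  0.1645 0.061 ]
```

View pics/w19c.png

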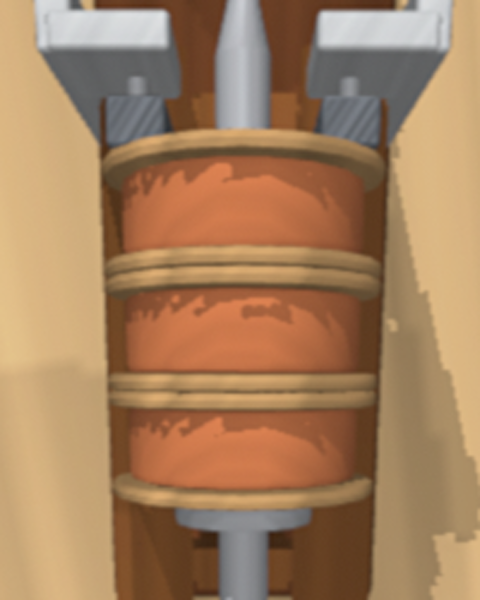

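View pics/s19c.png

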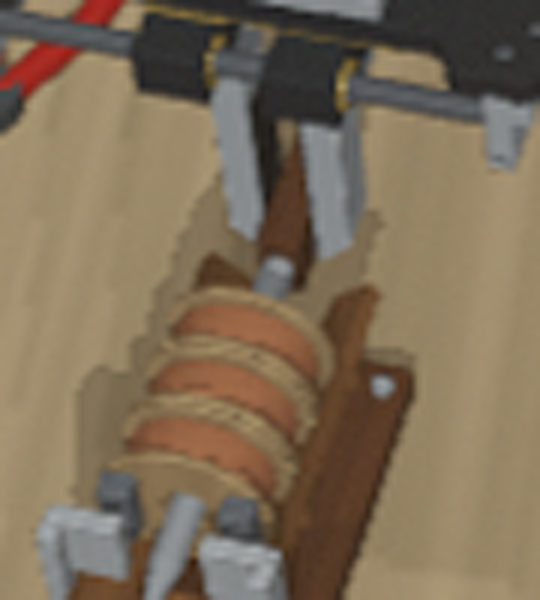

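>>> move_arm(increments=[{"jaw":1,"x":0,"y":0.004,"z":0,"ax":0,"ay":-0.1,"az":0.4},{"jaw":1,"x":0,"y":0.004,"z":0,"ax":0,"ay":0,"az":0.4},{"jaw":1,"x":0,"y":0.004,"z":0,"ax":0,"ay":0,"az":0.4}])

```text
time_s: 16.9
position: [0.6331, 0.1646, 0.0609]
tool_rot: [[-0.004, 0.132, 0.991], [-0.007, 0.991, -0.133], [-1.0, -0.008, -0.003]]
contact_force: [-1.0, -10.6, 2.1]
width: 0.146
```

```bash
python3 d.py .6328 .1634 .0611 82.2
```

```text
t 16.9 shift mm [-0.2 -1.2 -0.1] rot [ 0.19 -0.15  0.43] pos [0.6331 0.1646 0.0609] F [ -1.  -10.6   2.1] T [-2.03  0.27 -0.04] w 0.146 R [[-0.004, 0.132, 0.991], [-0.007, 0.991, -0.133], [-1.0, -0.008, -0.003]]
```

>>> move_arm(increments=[{"jaw":1,"x":0,"y":0.005,"z":0,"ax":0,"ay":-0.1,"az":0.3},{"jaw":1,"x":0,"y":0.006,"z":0,"ax":0,"ay":0,"az":0.3}])

```text
time_s: 17.1
position: [0.6332, 0.1653, 0.0611]
tool_rot: [[-0.004, 0.13, 0.991], [-0.015, 0.991, -0.13], [-1.0, -0.015, -0.002]]
contact_force: [-2.5, -15.9, 3.3]
width: 0.145
```

```bash
python3 d.py .6328 .1634 .0611 82.2;  python3 -c "
from h import *
shot('w20')
crop('w20',220,0,200,250,2.4,'w20c')"
```

```text
t 17.1 shift mm [ 0.  -1.9 -0.2] rot [ 0.31 -0.12  0.86] pos [0.6332 0.1653 0.0611] F [ -2.5 -15.9   3.3] T [-2.85  0.43 -0.02] w 0.145 R [[-0.004, 0.13, 0.991], [-0.015, 0.991, -0.13], [-1.0, -0.015, -0.002]]
w20 t 17.1 p [0.6332 0.1653 0.0611]
```

View pics/w20c.png

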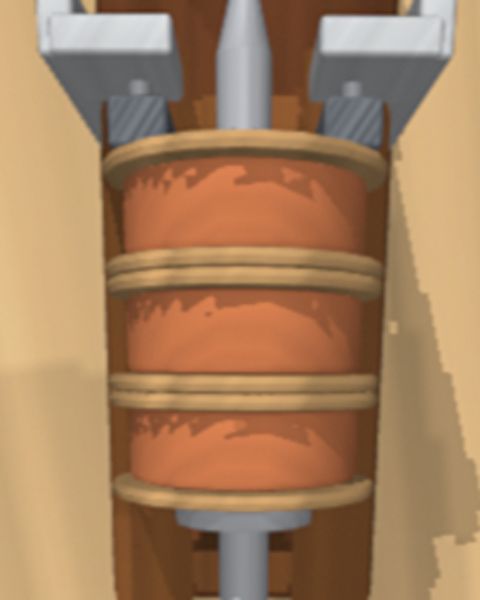

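>>> move_arm(increments=[{"jaw":1,"x":0,"y":0,"z":0,"ax":0,"ay":0,"az":0.4},{"jaw":1,"x":0,"y":-0.001,"z":0,"ax":0.1,"ay":0,"az":0.3},{"jaw":1,"x":0,"y":-0.001,"z":0,"ax":0.1,"ay":0,"az":0}])

```text
time_s: 17.45
position: [0.633, 0.1625, 0.061]
tool_rot: [[-0.003, 0.135, 0.991], [-0.002, 0.991, -0.135], [-1.0, -0.002, -0.002]]
contact_force: [-0.4, 0.9, -0.9]
width: 0.142
```

```bash
python3 d.py .6328 .1630 .0611 82.2
```

```text
t 17.45 shift mm [-0.1  0.4 -0.3] rot [ 0.03 -0.14  0.12] pos [0.633  0.1625 0.061 ] F [-0.4  0.9 -0.9] T [-0.08  0.05  0.02] w 0.142 R [[-0.003, 0.135, 0.991], [-0.002, 0.991, -0.135], [-1.0, -0.002, -0.002]]
```

>>> move_arm(increments=[{"jaw":1,"x":-0.003,"y":0,"z":0,"ax":0,"ay":0,"az":0.2},{"jaw":1,"x":-0.004,"y":0,"z":0,"ax":0,"ay":0,"az":0.5},{"jaw":1,"x":-0.006,"y":0,"z":0,"ax":0,"ay":0,"az":0.5},{"jaw":1,"x":-0.008,"y":0,"z":0,"ax":0,"ay":0,"az":0.5},{"jaw":1,"x":-0.008,"y":0,"z":0,"ax":0,"ay":0,"az":0.5},{"jaw":1,"x":0,"y":0,"z":0,"ax":0,"ay":0,"az":0}])

```text
time_s: 18.05
position: [0.6322, 0.1635, 0.0913]
tool_rot: [[0.001, 0.134, 0.991], [0.04, 0.99, -0.134], [-0.999, 0.04, -0.005]]
contact_force: [-0.5, -0.6, -2.2]
width: 0.145
```

```bash
python3 d.py .6328 .1630 .18 82.2; python3 -c "
from h import *
shot('w21')
shot('s21','side');crop('s21',195,270,110,110,5,'s21c')
crop('w21',220,0,200,250,2.4,'w21c')"
```

```text
t 18.05 shift mm [-88.6   3.1   0.2] rot [ 0.09 -0.26 -2.3 ] pos [0.6322 0.1635 0.0913] F [-0.5 -0.6 -2.2] T [-0.46  0.12  0.04] w 0.145 R [[0.001, 0.134, 0.991], [0.04, 0.99, -0.134], [-0.999, 0.04, -0.005]]
w21 t 18.05 p [0.6322 0.1635 0.0913]
s21 t 18.1 p [0.6319 0.1635 0.0908]
```

View pics/w21c.png

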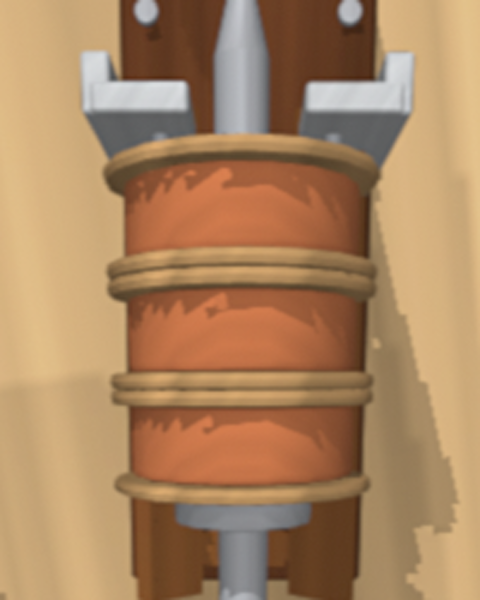

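View pics/s21c.png

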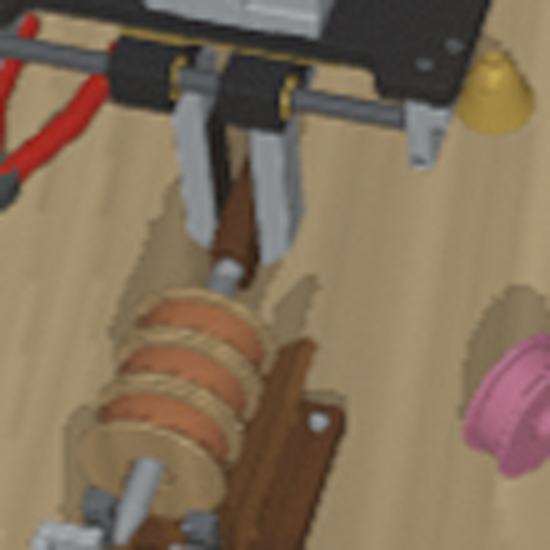

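>>> move_arm(increments=[{"jaw":1,"x":-0.012,"y":0,"z":0,"ax":0,"ay":0,"az":0.2},{"jaw":1,"x":-0.02,"y":0,"z":0,"ax":0,"ay":0,"az":0},{"jaw":1,"x":-0.025,"y":0,"z":0,"ax":0,"ay":0,"az":0},{"jaw":1,"x":-0.025,"y":0,"z":0,"ax":0,"ay":0,"az":0},{"jaw":1,"x":-0.02,"y":-0.005,"z":-0.005,"ax":0,"ay":0,"az":0},{"jaw":1,"x":-0.01,"y":-0.015,"z":-0.01,"ax":0,"ay":0,"az":0},{"jaw":1,"x":0,"y":-0.025,"z":-0.015,"ax":0,"ay":0,"az":0},{"jaw":1,"x":0,"y":-0.03,"z":-0.015,"ax":0,"ay":0,"az":0},{"jaw":1,"x":0,"y":-0.03,"z":-0.015,"ax":0,"ay":0,"az":0},{"jaw":1,"x":0,"y":-0.03,"z":-0.015,"ax":0,"ay":0,"az":0},{"jaw":1,"x":0,"y":-0.03,"z":-0.015,"ax":0,"ay":0,"az":0},{"jaw":1,"x":0,"y":-0.03,"z":-0.015,"ax":0,"ay":0,"az":0},{"jaw":1,"x":0,"y":-0.03,"z":-0.015,"ax":0,"ay":0,"az":0},{"jaw":1,"x":0,"y":-0.02,"z":-0.01,"ax":0,"ay":0,"az":0},{"jaw":1,"x":0,"y":-0.01,"z":0,"ax":0,"ay":0,"az":0},{"jaw":1,"x":0,"y":0,"z":0,"ax":0,"ay":0,"az":0},{"jaw":1,"x":0,"y":0,"z":0,"ax":0,"ay":0,"az":0}])

```text
time_s: 19.85
position: [0.454, -0.0847, 0.1974]
tool_rot: [[-0.0, 0.132, 0.991], [0.047, 0.99, -0.132], [-0.999, 0.047, -0.007]]
contact_force: [0.1, 0.9, -2.7]
width: 0.146
```

```bash
python3 d.py .5 -.15 .2 82.2 3; python3 -c "
from h import *
shot('w22')"
```

```text
t 19.85 shift mm [ -5.6 -58.5  54.2] rot [ 0.21 -0.39  0.34] pos [ 0.454  -0.0847  0.1974] F [ 0.1  0.9 -2.7] T [-0.32  0.18 -0.02] w 0.146 R [[-0.0, 0.132, 0.991], [0.047, 0.99, -0.132], [-0.999, 0.047, -0.007]]
w22 t 19.85 p [ 0.454  -0.0847  0.1974]
```

View pics/w22.png

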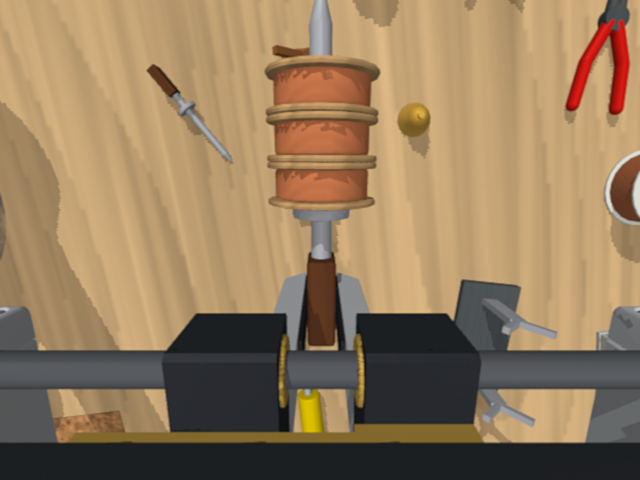

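>>> move_arm(increments=[{"jaw":1,"x":-0.002,"y":-0.015,"z":0,"ax":0,"ay":-0.1,"az":0},{"jaw":1,"x":-0.002,"y":-0.025,"z":0,"ax":0,"ay":0,"az":0},{"jaw":1,"x":-0.002,"y":-0.035,"z":0.003,"ax":0,"ay":0,"az":0},{"jaw":1,"x":-0.002,"y":-0.035,"z":0.003,"ax":0,"ay":0,"az":0},{"jaw":1,"x":-0.002,"y":-0.035,"z":0.003,"ax":0,"ay":0,"az":0},{"jaw":1,"x":-0.002,"y":-0.025,"z":0,"ax":0,"ay":0,"az":0},{"jaw":1,"x":0,"y":-0.015,"z":0,"ax":0,"ay":0,"az":0},{"jaw":1,"x":0,"y":0,"z":0,"ax":0,"ay":0,"az":0}])

```text
time_s: 20.7
position: [0.4478, -0.2686, 0.1997]
tool_rot: [[0.006, 0.115, 0.993], [0.051, 0.992, -0.116], [-0.999, 0.051, 0.0]]
contact_force: [-0.1, -0.2, -2.8]
width: 0.143
```

```bash
python3 d.py .45 -.27 .2 82.2 3; python3 -c "
from h import *
shot('w23')"
```

```text
t 20.7 shift mm [-0.4 -1.1  2.3] rot [ 1.16 -0.04  0.06] pos [ 0.4478 -0.2686  0.1997] F [-0.1 -0.2 -2.8] T [-0.3   0.12 -0.01] w 0.143 R [[0.006, 0.115, 0.993], [0.051, 0.992, -0.116], [-0.999, 0.051, 0.0]]
w23 t 20.7 p [ 0.4478 -0.2686  0.1997]
```

View pics/w23.png

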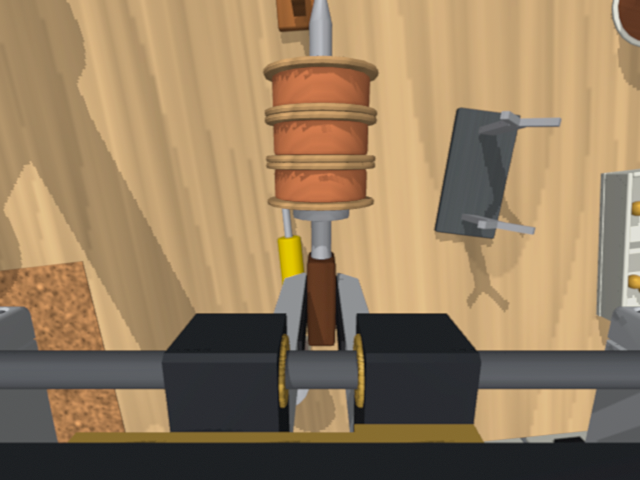

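>>> move_arm(increments=[{"jaw":1,"x":0,"y":-0.01,"z":0.012,"ax":0,"ay":0,"az":0},{"jaw":1,"x":0,"y":-0.015,"z":0.018,"ax":0,"ay":0,"az":0},{"jaw":1,"x":0,"y":-0.015,"z":0.018,"ax":0,"ay":0,"az":0},{"jaw":1,"x":0,"y":-0.01,"z":0.012,"ax":0,"ay":0,"az":0},{"jaw":1,"x":0,"y":0,"z":0,"ax":0,"ay":0,"az":0},{"jaw":1,"x":0,"y":0,"z":0,"ax":0,"ay":0,"az":0}])

```text
time_s: 21.35
position: [0.5051, -0.3122, 0.1964]
tool_rot: [[0.004, 0.105, 0.994], [0.062, 0.992, -0.105], [-0.998, 0.062, -0.002]]
contact_force: [0.4, -0.2, -2.6]
width: 0.144
```

```bash
python3 d.py .5 -.33 .2 82.2 3; python3 -c "
from h import *
shot('w24');crop('w24',330,20,190,190,4,'w24c');crop('w23',420,90,160,160,4,'w23c');crop('w6',430,190,140,150,4,'w6d')"
```

```text
t 21.35 shift mm [ -4.8 -18.   -3.2] rot [ 1.74 -0.23 -0.58] pos [ 0.5051 -0.3122  0.1964] F [ 0.4 -0.2 -2.6] T [-0.29  0.09 -0.04] w 0.144 R [[0.004, 0.105, 0.994], [0.062, 0.992, -0.105], [-0.998, 0.062, -0.002]]
w24 t 21.35 p [ 0.5051 -0.3122  0.1964]
```

View pics/w24.png

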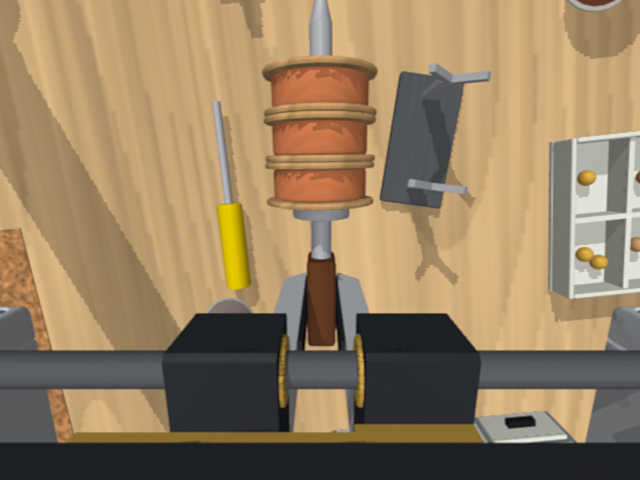

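View pics/w23c.png

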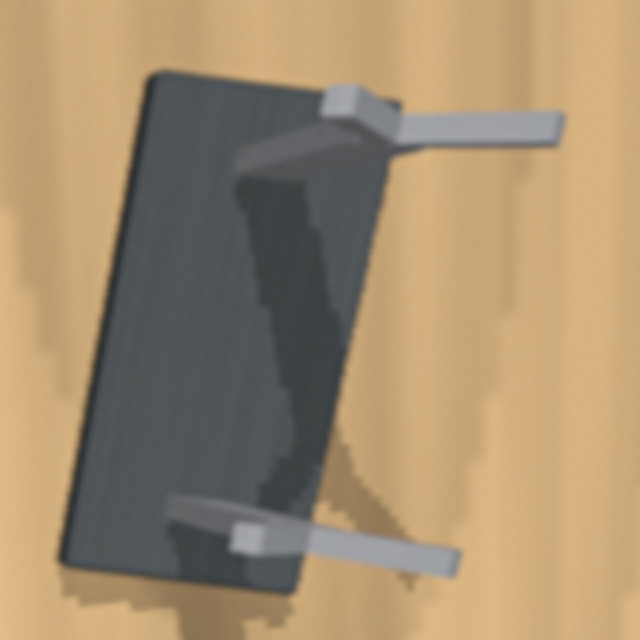

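View pics/w24c.png

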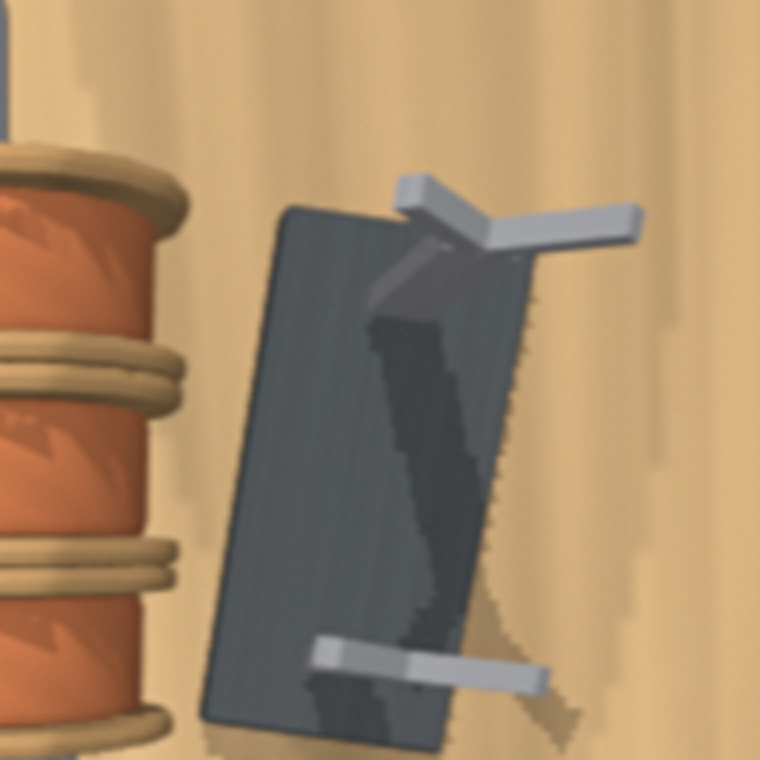

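View pics/w6d.png

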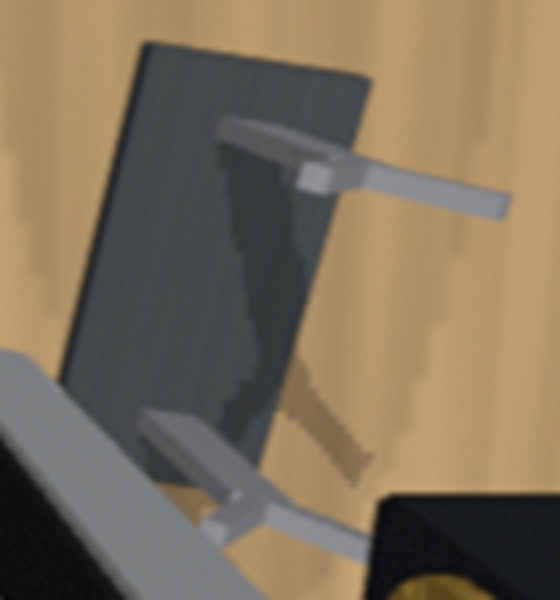

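```bash
python3 -c "
from h import *
A=wcam('w23');B=wcam('w24');C=wcam('w6')
a=lambda p:(A,420+p[0]/4,90+p[1]/4)
b=lambda p:(B,330+p[0]/4,20+p[1]/4)
c=lambda p:(C,430+p[0]/4,190+p[1]/4)
R={}
for n,o in {'FL':[a((360,105)),b((430,193)),c((332,178))],'FR':[a((561,129)),b((640,225)),c((507,207))],'NL':[a((268,536)),b((343,655))],'NR':[a((459,565)),b((548,682))]}.items():
    x,r=tri(*o);R[n]=x;print(n,x.round(4),r)
    print('   AB only',tri(*o[:2])[0].round(4))
F=(R['FL']+R['FR'])/2;N=(R['NL']+R['NR'])/2;print('F',F,'N',N,'dist',np.linalg.norm((F-N)[:2]),'mid',(F+N)/2,'ang',np.degrees(np.arctan2(*(F-N)[[1,0]])),'mouth',np.linalg.norm(R['FL']-R['FR']),np.linalg.norm(R['NL']-R['NR']))
for l in 'FN':
  v=R[l+'R']-R[l+'L'];print(np.degrees(np.arctan2(v[1],v[0])))
base=[[ (150,72),(285,207)],[(60,565),(203,718)],[(297,592),(440,750)]]
P=[(tri(a(p),b(q))[0]) for p,q in base];print(np.array(P).round(4)); print('base ctr',(P[0]+P[2])/2,np.linalg.norm(P[0]-P[1]),np.linalg.norm(P[1]-P[2]),np.degrees(np.arctan2(*(P[0]-P[1])[[1,0]])))
for K,f,i in ((A,a,0),(B,b,1)):
  Q=[atz(*f(p[i]),.008) for p in base];print((Q[0]+Q[2])/2,np.degrees(np.arctan2(*(Q[0]-Q[1])[[1,0]])))
"
```

```text
FL [ 0.6098 -0.1788  0.0875] [np.float64(0.2), np.float64(0.2), np.float64(0.2)]
   AB only [ 0.6091 -0.1791  0.089 ]
FR [ 0.6495 -0.1885  0.0877] [np.float64(0.4), np.float64(0.2), np.float64(0.1)]
   AB only [ 0.6507 -0.1881  0.0855]
NL [ 0.5882 -0.2637  0.0888] [np.float64(0.9), np.float64(0.9)]
   AB only [ 0.5882 -0.2637  0.0888]
NR [ 0.6295 -0.2742  0.087 ] [np.float64(0.1), np.float64(0.1)]
   AB only [ 0.6295 -0.2742  0.087 ]
F [ 0.62962606 -0.18361415  0.08760845] N [ 0.60887801 -0.2689804   0.0879067 ] dist 0.08785145377594208 mid [ 0.61925204 -0.22629728  0.08775757] ang 76.33928560516901 mouth 0.04089420450736365 0.04265841150772263
-13.75774181958721
-14.274687639555895
[[ 0.6023 -0.1558  0.001 ]
 [ 0.5721 -0.2803  0.0025]
 [ 0.6324 -0.2941  0.0091]]
base ctr [ 0.61733879 -0.22492084  0.00503217] 0.12808095018254056 0.06219552216120114 76.38987782793731
[ 0.61625223 -0.22551906  0.008     ] 76.60853654132701
[ 0.61666289 -0.2259137   0.008     ] 76.53681987844129
```

```bash
python3 d.py .6001 -.2999 .19 76.4 1
```

```text
t 21.4 shift mm [ 7.6 21.7 93.2] rot [ 7.54 -0.41 -2.56] pos [ 0.5051 -0.3121  0.1964] F [-0.3  0.8 -1.8] T [-0.29  0.14 -0.  ] w 0.147 R [[0.005, 0.105, 0.994], [0.062, 0.992, -0.105], [-0.998, 0.062, -0.002]]
```

>>> move_arm(increments=[{"jaw":1,"x":0,"y":0.002,"z":0.008,"ax":1,"ay":0,"az":-0.4},{"jaw":1,"x":0,"y":0.004,"z":0.018,"ax":1.3,"ay":-0.1,"az":-0.4},{"jaw":1,"x":0,"y":0.005,"z":0.018,"ax":1.3,"ay":-0.1,"az":-0.4},{"jaw":1,"x":0,"y":0.006,"z":0.018,"ax":1.3,"ay":-0.1,"az":-0.4},{"jaw":1,"x":0,"y":0.006,"z":0.018,"ax":1.3,"ay":0,"az":-0.4},{"jaw":1,"x":0,"y":0.003,"z":0.008,"ax":1,"ay":0,"az":-0.4},{"jaw":1,"x":0,"y":0,"z":0,"ax":0,"ay":0,"az":0},{"jaw":1,"x":0,"y":0,"z":0,"ax":0,"ay":0,"az":0}])

```text
time_s: 22.2
position: [0.5924, -0.2885, 0.1991]
tool_rot: [[-0.003, 0.229, 0.973], [0.025, 0.973, -0.229], [-1.0, 0.024, -0.009]]
contact_force: [-0.0, -0.6, -2.8]
width: 0.14
```

```bash
python3 d.py .6001 -.2999 .19 76.4 0
```

```text
t 22.2 shift mm [ 8.8 -9.5 10.2] rot [ 0.34 -0.53 -1.35] pos [ 0.5924 -0.2885  0.1991] F [-0.  -0.6 -2.8] T [-0.26  0.12 -0.04] w 0.14 R [[-0.003, 0.229, 0.973], [0.025, 0.973, -0.229], [-1.0, 0.024, -0.009]]
```

Now correct, then descend part way and look.

>>> move_arm(increments=[{"jaw":1,"x":0.006,"y":-0.004,"z":0.004,"ax":0.2,"ay":-0.3,"az":-0.4},{"jaw":1,"x":0.012,"y":-0.004,"z":0.004,"ax":0.1,"ay":-0.2,"az":-0.4},{"jaw":1,"x":0.015,"y":-0.001,"z":0.001,"ax":0,"ay":0,"az":-0.2},{"jaw":1,"x":0.012,"y":0,"z":0,"ax":0,"ay":0,"az":0},{"jaw":1,"x":0.006,"y":0,"z":0,"ax":0,"ay":0,"az":0},{"jaw":1,"x":0,"y":0,"z":0,"ax":0,"ay":0,"az":0},{"jaw":1,"x":0,"y":0,"z":0,"ax":0,"ay":0,"az":0}])

```text
time_s: 22.9
position: [0.5954, -0.3001, 0.1431]
tool_rot: [[-0.002, 0.237, 0.972], [0.006, 0.972, -0.237], [-1.0, 0.005, -0.003]]
contact_force: [0.0, 0.1, -2.6]
width: 0.145
```

```bash
python3 d.py .6001 -.2999 .13 76.4 0;  python3 -c "
from h import *
shot('w25');shot('s25','side');crop('s25',230,120,110,110,5,'s25c')"
```

```text
t 22.9 shift mm [13.1  1.3  4.5] rot [-0.1  -0.19 -0.29] pos [ 0.5954 -0.3001  0.1431] F [ 0.   0.1 -2.6] T [-0.26  0.11 -0.07] w 0.145 R [[-0.002, 0.237, 0.972], [0.006, 0.972, -0.237], [-1.0, 0.005, -0.003]]
w25 t 22.9 p [ 0.5954 -0.3001  0.1431]
s25 t 22.95 p [ 0.5954 -0.3001  0.1432]
```

View pics/w25.png

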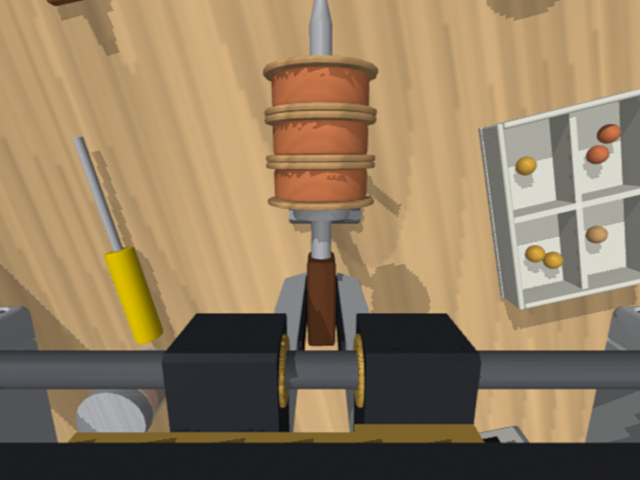

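View pics/s25c.png

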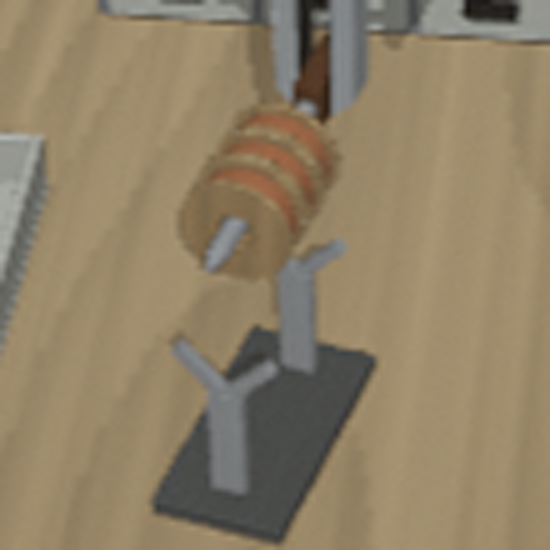

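>>> move_arm(increments=[{"jaw":1,"x":0.004,"y":0.001,"z":0.002,"ax":0,"ay":-0.2,"az":-0.2},{"jaw":1,"x":0.008,"y":0,"z":0.0015,"ax":0,"ay":0,"az":-0.1},{"jaw":1,"x":0.01,"y":0,"z":0,"ax":0,"ay":0,"az":0},{"jaw":1,"x":0.01,"y":0,"z":0,"ax":0,"ay":0,"az":0},{"jaw":1,"x":0.008,"y":0,"z":0,"ax":0,"ay":0,"az":0},{"jaw":1,"x":0.004,"y":0,"z":0,"ax":0,"ay":0,"az":0},{"jaw":1,"x":0,"y":0,"z":0,"ax":0,"ay":0,"az":0}])

```text
time_s: 23.7
position: [0.6002, -0.2999, 0.0963]
tool_rot: [[0.002, 0.236, 0.972], [-0.002, 0.972, -0.236], [-1.0, -0.001, 0.002]]
contact_force: [0.2, -0.3, -2.8]
width: 0.141
```

```bash
python3 d.py .6001 -.2999 .069 76.4 0;  python3 -c "
from h import *
shot('w26');shot('s26','side');crop('s26',230,120,110,110,5,'s26c');crop('w26',240,0,160,240,2.5,'w26c')"
```

```text
t 23.7 shift mm [27.3  0.1 -0.2] rot [-0.07  0.14  0.07] pos [ 0.6002 -0.2999  0.0963] F [ 0.2 -0.3 -2.8] T [-0.21  0.14  0.05] w 0.141 R [[0.002, 0.236, 0.972], [-0.002, 0.972, -0.236], [-1.0, -0.001, 0.002]]
w26 t 23.7 p [ 0.6002 -0.2999  0.0963]
s26 t 23.75 p [ 0.6003 -0.3     0.0966]
```

View pics/w26c.png

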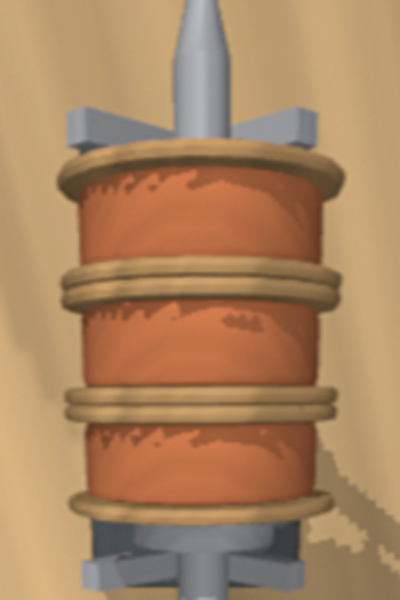

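View pics/s26c.png

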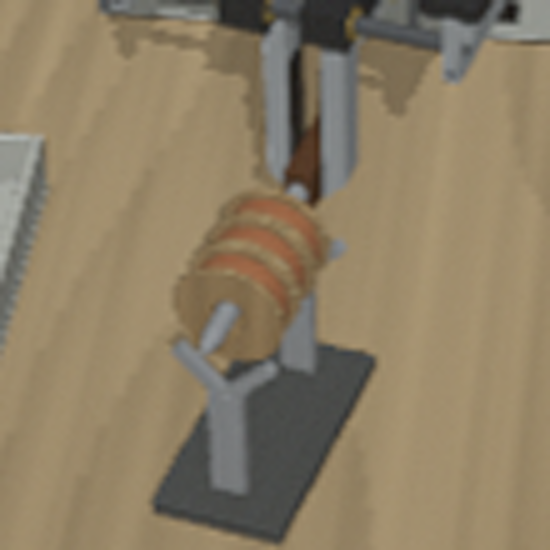

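>>> move_arm(increments=[{"jaw":1,"x":0.004,"y":0,"z":0,"ax":0,"ay":0.1,"az":0},{"jaw":1,"x":0.006,"y":0,"z":0,"ax":0,"ay":0,"az":0},{"jaw":1,"x":0.006,"y":0,"z":0,"ax":0,"ay":0,"az":0},{"jaw":1,"x":0.004,"y":0,"z":0,"ax":0,"ay":0,"az":0},{"jaw":1,"x":0.002,"y":0,"z":0,"ax":0,"ay":0,"az":0},{"jaw":1,"x":0,"y":0,"z":0,"ax":0,"ay":0,"az":0}])

```text
time_s: 24.4
position: [0.6014, -0.3009, 0.0745]
tool_rot: [[0.004, 0.236, 0.972], [-0.003, 0.972, -0.236], [-1.0, -0.002, 0.004]]
contact_force: [-0.2, 0.2, -2.4]
width: 0.148
```

```bash
python3 d.py .6001 -.2999 .069 76.4 0
```

```text
t 24.4 shift mm [ 5.5  0.6 -1.5] rot [-0.08  0.24  0.14] pos [ 0.6014 -0.3009  0.0745] F [-0.2  0.2 -2.4] T [-0.29  0.13  0.08] w 0.148 R [[0.004, 0.236, 0.972], [-0.003, 0.972, -0.236], [-1.0, -0.002, 0.004]]
```

>>> move_arm(increments=[{"jaw":1,"x":0.002,"y":0,"z":-0.001,"ax":0,"ay":0.1,"az":0.1},{"jaw":1,"x":0.002,"y":0,"z":-0.0005,"ax":0,"ay":0.1,"az":0},{"jaw":1,"x":0.001,"y":0,"z":0,"ax":0,"ay":0,"az":0},{"jaw":1,"x":0,"y":0,"z":0,"ax":0,"ay":0,"az":0}])

```text
time_s: 24.8
position: [0.5997, -0.3005, 0.0708]
tool_rot: [[0.001, 0.236, 0.972], [-0.001, 0.972, -0.236], [-1.0, -0.001, 0.001]]
contact_force: [-1.3, 1.1, -1.5]
width: 0.142
```

```bash
python3 d.py .6001 -.2999 .069 76.4 0;  python3 -c "
from h import *
shot('w27');shot('s27','side');crop('s27',230,120,110,110,5,'s27c');crop('w27',240,0,160,240,2.5,'w27c')"
```

```text
t 24.8 shift mm [1.8 0.7 0.2] rot [-0.07  0.04  0.04] pos [ 0.5997 -0.3005  0.0708] F [-1.3  1.1 -1.5] T [-0.15  0.27 -0.01] w 0.142 R [[0.001, 0.236, 0.972], [-0.001, 0.972, -0.236], [-1.0, -0.001, 0.001]]
w27 t 24.8 p [ 0.5997 -0.3005  0.0708]
s27 t 24.85 p [ 0.5997 -0.3005  0.0708]
```

View pics/w27c.png

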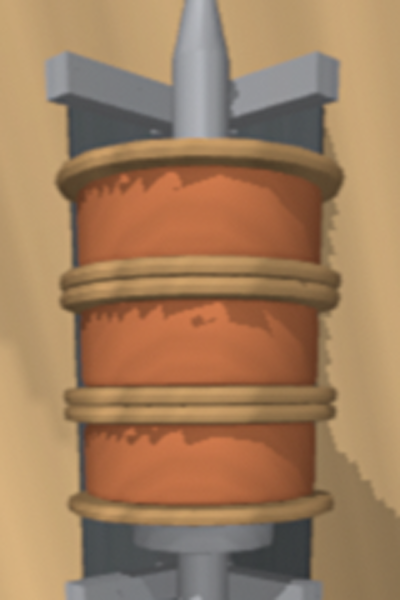

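View pics/s27c.png

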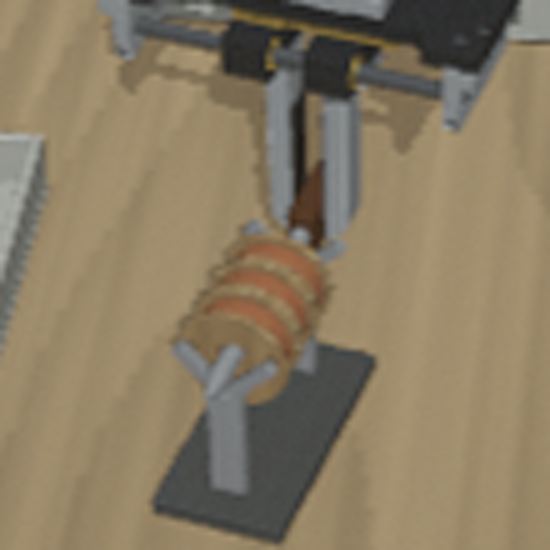

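>>> move_arm(increments=[{"jaw":1,"x":0.0015,"y":0,"z":0,"ax":0,"ay":0,"az":0},{"jaw":1,"x":0.0015,"y":0,"z":0,"ax":0,"ay":0,"az":0}])

```text
time_s: 25.1
position: [0.5998, -0.3006, 0.0701]
tool_rot: [[0.002, 0.236, 0.972], [-0.002, 0.972, -0.236], [-1.0, -0.001, 0.002]]
contact_force: [-3.9, 1.1, 8.2]
width: 0.147
```

```bash
python3 d.py .6001 -.2999 .069 76.4 0
```

```text
t 25.1 shift mm [1.1 0.8 0.1] rot [-0.05  0.11  0.07] pos [ 0.5998 -0.3006  0.0701] F [-3.9  1.1  8.2] T [0.29 0.68 0.09] w 0.147 R [[0.002, 0.236, 0.972], [-0.002, 0.972, -0.236], [-1.0, -0.001, 0.002]]
```

>>> move_arm(increments=[{"jaw":1,"x":0.001,"y":0,"z":-0.0015,"ax":0,"ay":0,"az":0},{"jaw":1,"x":0.001,"y":0,"z":-0.001,"ax":0,"ay":0,"az":0}])

```text
time_s: 25.3
position: [0.5981, -0.3003, 0.0691]
tool_rot: [[0.004, 0.236, 0.972], [-0.003, 0.972, -0.236], [-1.0, -0.002, 0.004]]
contact_force: [-0.1, -0.2, 0.0]
width: 0.145
```

```bash
python3 d.py .6001 -.2999 .069 76.4 0
```

```text
t 25.3 shift mm [0.1 0.9 1.8] rot [-0.06  0.25  0.1 ] pos [ 0.5981 -0.3003  0.0691] F [-0.1 -0.2  0. ] T [-0.06  0.16 -0.04] w 0.145 R [[0.004, 0.236, 0.972], [-0.003, 0.972, -0.236], [-1.0, -0.002, 0.004]]
```

>>> move_arm(increments=[{"jaw":1,"x":0.0015,"y":0,"z":-0.0003,"ax":0,"ay":0,"az":0},{"jaw":1,"x":0.0015,"y":0,"z":0,"ax":0,"ay":0,"az":0}])

```text
time_s: 25.5
position: [0.5982, -0.3004, 0.0685]
tool_rot: [[0.006, 0.237, 0.972], [-0.003, 0.972, -0.237], [-1.0, -0.002, 0.006]]
contact_force: [-3.9, 1.3, 10.4]
width: 0.145
```

```bash
python3 d.py .6001 -.2999 .069 76.4 0
```

```text
t 25.5 shift mm [-0.5  0.9  1.7] rot [-0.08  0.36  0.11] pos [ 0.5982 -0.3004  0.0685] F [-3.9  1.3 10.4] T [0.43 0.69 0.1 ] w 0.145 R [[0.006, 0.237, 0.972], [-0.003, 0.972, -0.237], [-1.0, -0.002, 0.006]]
```

>>> move_arm(increments=[{"jaw":1,"x":0.0003,"y":0,"z":-0.0008,"ax":0,"ay":0.2,"az":0},{"jaw":1,"x":0,"y":0,"z":0,"ax":0,"ay":0,"az":0}])

```text
time_s: 25.7
position: [0.598, -0.3003, 0.069]
tool_rot: [[0.004, 0.237, 0.971], [-0.003, 0.971, -0.237], [-1.0, -0.002, 0.005]]
contact_force: [-1.7, -0.7, 0.3]
width: 0.141
```

```bash
python3 d.py .6001 -.2999 .069 76.4 0; python3 -c "
from h import *
shot('w28');shot('s28','side');crop('s28',230,120,110,110,5,'s28c');crop('w28',240,0,160,240,2.5,'w28c')"
```

```text
t 25.7 shift mm [-0.   0.9  1.9] rot [-0.12  0.26  0.1 ] pos [ 0.598  -0.3003  0.069 ] F [-1.7 -0.7  0.3] T [ 0.05  0.27 -0.01] w 0.141 R [[0.004, 0.237, 0.971], [-0.003, 0.971, -0.237], [-1.0, -0.002, 0.005]]
w28 t 25.7 p [ 0.598  -0.3003  0.069 ]
s28 t 25.75 p [ 0.598  -0.3003  0.0689]
```

View pics/w28c.png

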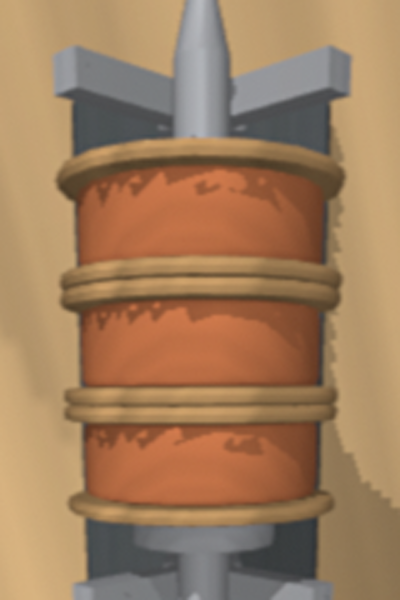

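View pics/s28c.png

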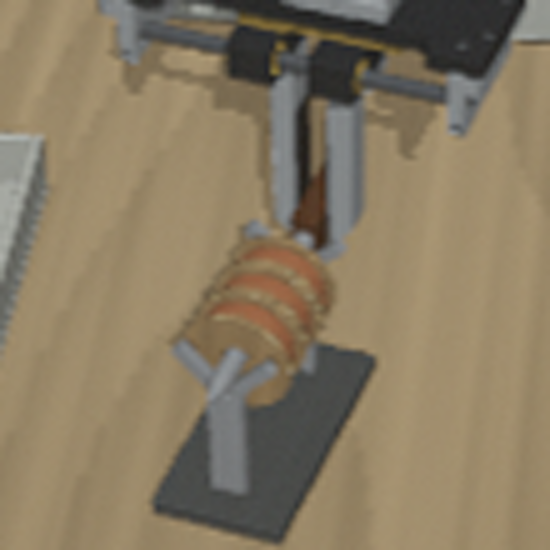

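>>> move_arm(increments=[{"jaw":1,"x":0,"y":0,"z":0,"ax":0,"ay":0,"az":0},{"jaw":0.65,"x":0,"y":0,"z":0,"ax":0,"ay":0,"az":0},{"jaw":0.6,"x":0,"y":0,"z":0,"ax":0,"ay":0,"az":0},{"jaw":0.5,"x":0,"y":0,"z":0,"ax":0,"ay":0,"az":0},{"jaw":0.4,"x":0,"y":0,"z":0,"ax":0,"ay":0,"az":0},{"jaw":0.3,"x":0,"y":0,"z":0,"ax":0,"ay":0,"az":0},{"jaw":0.3,"x":0,"y":0,"z":0,"ax":0,"ay":0,"az":0},{"jaw":0.3,"x":0,"y":0,"z":0,"ax":0,"ay":0,"az":0},{"jaw":0.3,"x":0,"y":0,"z":0,"ax":0,"ay":0,"az":0}], newtons=5)

```text
time_s: 26.7
position: [0.5988, -0.3006, 0.0674]
tool_rot: [[0.004, 0.237, 0.971], [-0.003, 0.971, -0.237], [-1.0, -0.002, 0.005]]
contact_force: [0.9, 0.5, 0.0]
width: 0.347
```

```bash
python3 d.py .598 -.3003 .069 76.4 0; python3 -c "
from h import *
shot('w29');"
```

```text
t 26.7 shift mm [-1.6  0.2 -0.8] rot [-0.11  0.29  0.1 ] pos [ 0.5988 -0.3006  0.0674] F [0.9 0.5 0. ] T [-0.07  0.1  -0.07] w 0.347 R [[0.004, 0.237, 0.971], [-0.003, 0.971, -0.237], [-1.0, -0.002, 0.005]]
w29 t 26.7 p [ 0.5988 -0.3006  0.0674]
```

View pics/w29.png

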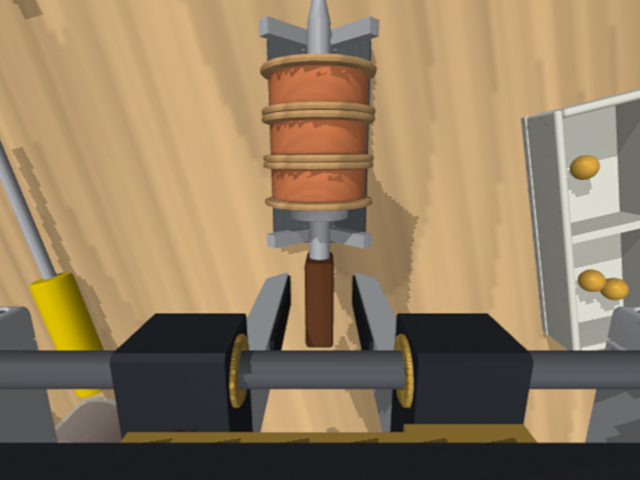

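Released, and the spindle is stable in both forks. The handle is clear of the fingers, so I'll retreat straight up.

>>> move_arm(increments=[{"jaw":0.3,"x":-0.01,"y":0,"z":0,"ax":0,"ay":0,"az":0},{"jaw":0.3,"x":-0.02,"y":0,"z":0,"ax":0,"ay":0,"az":0},{"jaw":0.3,"x":-0.03,"y":0,"z":0,"ax":0,"ay":0,"az":0},{"jaw":0.3,"x":-0.03,"y":0,"z":0,"ax":0,"ay":0,"az":0},{"jaw":0.3,"x":-0.03,"y":0,"z":0,"ax":0,"ay":0,"az":0},{"jaw":0.3,"x":-0.02,"y":0,"z":0,"ax":0,"ay":0,"az":0},{"jaw":0.3,"x":0,"y":0,"z":0,"ax":0,"ay":0,"az":0},{"jaw":0.3,"x":0,"y":0,"z":0,"ax":0,"ay":0,"az":0},{"jaw":0.3,"x":0,"y":0,"z":0,"ax":0,"ay":0,"az":0},{"jaw":0.3,"x":0,"y":0,"z":0,"ax":0,"ay":0,"az":0}])

```text
time_s: 27.75
position: [0.597, -0.2995, 0.2147]
tool_rot: [[0.003, 0.237, 0.971], [-0.002, 0.971, -0.237], [-1.0, -0.001, 0.004]]
contact_force: [-0.6, -0.2, -0.3]
width: 0.35
```

```bash
python3 d.py .598 -.3003 .069 76.4 0; python3 -c "
from h import *
shot('w30');shot('s30','side');crop('s30',230,120,110,110,5,'s30c')"
```

```text
t 27.75 shift mm [145.7  -0.4   0.6] rot [-0.11  0.21  0.07] pos [ 0.597  -0.2995  0.2147] F [-0.6 -0.2 -0.3] T [-0.05  0.11 -0.07] w 0.35 R [[0.003, 0.237, 0.971], [-0.002, 0.971, -0.237], [-1.0, -0.001, 0.004]]
w30 t 27.75 p [ 0.597  -0.2995  0.2147]
s30 t 27.8 p [ 0.5969 -0.2994  0.2144]
```

View pics/w30.png

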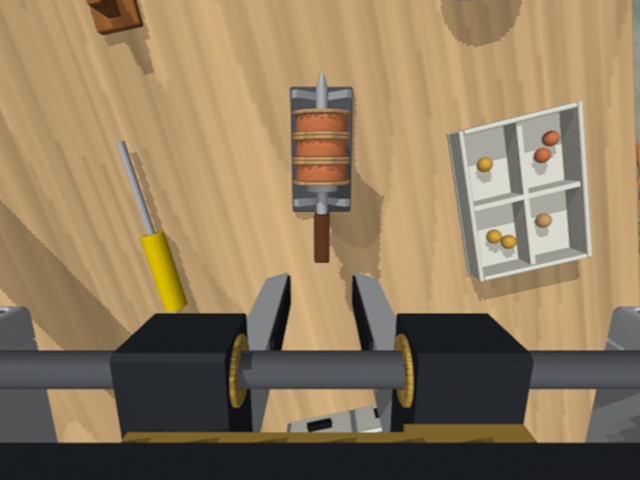

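View pics/s30.png

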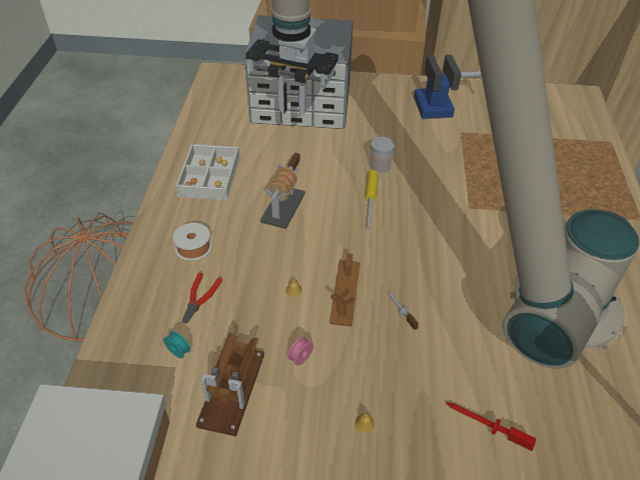

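View pics/s30c.png

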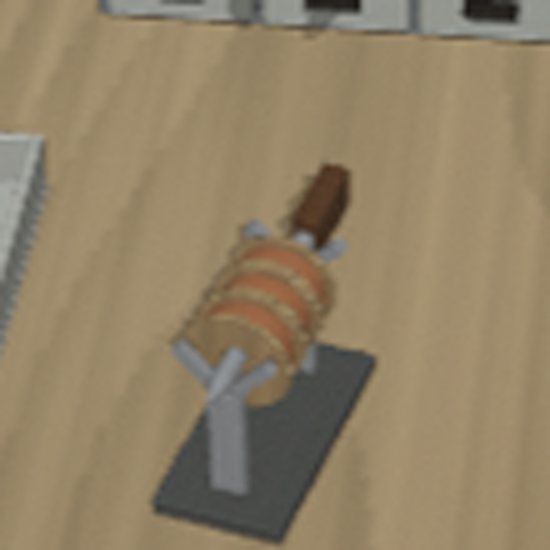

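The spindle hangs level in both forks with the three spools between them. The bystanders are where they were and the gripper is clear, so I'm handing in.

```bash
python3 -c "
from rig import robot
print(robot.hand_in())"
```

```text
the job is handed in; nothing more can be done
None
```

The spindle hangs in the dispenser stand with all three spools on it, and the gripper has let go and is clear. I handed the job in at about 28 s of the 62 s allowed.

- **Threading and pressing:** I took the larger, non-red spindle by its handle and threaded it through the three spools without catching. I then pushed until the collar, spools and sprung pads were closed up. The axial force settled at about 10 N and peaked at 16 N, and the pads visibly gave.
- **Lifting and hanging:** I eased off, lifted the three spools together and lowered the spindle into the forks. Contact while seating briefly reached about 10 N. A small sideways correction let the rod settle another millimetre or so into the notches.
- **Last checks:** After the release and retreat, the side and wrist pictures show the neck in one fork and the rod end in the other. The spools sit closed up between them, and the other things look unmoved.
- **Less certain:** The force on the pads alone wasn't measured. The 16 N includes the sliding drag, so I infer the pads took roughly 13 N or more. The two estimates of the stand's centre, from its forks and from its base, differed by about 2 mm. That is well within the width of the notches.

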